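# Nest the rough-turned bowls and lock them in the clamp

## Task

Put the rough-turned bowls up to dry in the bowl clamp: flip the cam lever over to free the sliding jaw, draw the jaw fully back, and nest all the loose bowls, upright and fully home one in the other, in a single stack whose bottom bowl stands in the round seat of the clamp. Then slide the jaw up snug against the bottom bowl and flip the cam lever fully back to lock it. Leave everything else on the bench alone.

Things in the scene. Friction and masses are not known exactly. Their poses are not given: they have to be found in the camera images.
- clamp: bowl clamp fixed to the bench: plywood board 360 x 130 x 20 mm, dark fixed vee at one end, grey sliding jaw with a like vee. Origin: on the bench under the seat. x axis: slide direction, from fixed vee to jaw; z up. Board: x -85 to 275, y -65 to 65. Fixed vee: x -76 to -24, |y| < 35, top 46 above bench; the jaw's vee mirrors it when the jaw reads 0.016
- seat (a point): centre of the floor of the seat, a round recess 55 mm wide, 10 deep in the board between the vees (floor 10 above the bench). The bottom bowl's foot stands in it with 3 mm clearance; centred here, the bowl just touches the fixed vee. Axes as clamp
- jaw (a joint): how far the jaw is drawn back, m: 0 to 0.075 (fully back). It meets a bowl standing in the fixed vee at 0.016 to 0.019 and starts nearer than that. With the cam free it slides with about 3 N and stays where left; with the cam locked it is held fast
- jaw_knob (a point): centre of the black upright knob at the jaw's rear: cylinder 26 mm wide, 30 tall, on a thin post; 90 above the bench, on the clamp's centre line (y = 0), 176 from the seat along the clamp's x axis when the jaw reads 0; moves with the jaw
- lever (a joint): angle of the cam lever on the jaw, rad: 0 locked, 1.6 free. It swings over the top about a level pivot parallel to the clamp's x axis: leans 0.8 rad to the clamp's -y side at 0, upright at 0.8, leans to +y at 1.6. The cam bites below about 0.5, where it is stiffer (3 to 6 N at the grip); stays where left
- lever_knob (a point): centre of the black cross-grip at the lever's end: a cylinder 20 mm thick, 28 long, level and parallel to the clamp's x axis, 80 from the pivot; arm 10 thick. The pivot is 36 above the bench, at clamp y = 0, and 65 nearer the seat than the jaw's knob
- bowl1: rough-turned shallow pale bowl, one of up to four alike, 36 mm tall. Solid foot 49 wide, 12 tall, lower edge chamfered; above it a cylinder 66 wide; cavity 55 wide, 16 deep, wall 5.5. A foot drops loosely (3 all round) into another's cavity till the shoulder rests on its rim: each nested bowl stands 24 higher. About 70 g. Origin: centre of underside, z up out of the mouth
- bowl2: rough-turned shallow pale bowl, one of up to four alike, 36 mm tall. Solid foot 49 wide, 12 tall, lower edge chamfered; above it a cylinder 66 wide; cavity 55 wide, 16 deep, wall 5.5. A foot drops loosely (3 all round) into another's cavity till the shoulder rests on its rim: each nested bowl stands 24 higher. About 70 g. Origin: centre of underside, z up out of the mouth
- bowl3: rough-turned shallow pale bowl, one of up to four alike, 36 mm tall. Solid foot 49 wide, 12 tall, lower edge chamfered; above it a cylinder 66 wide; cavity 55 wide, 16 deep, wall 5.5. A foot drops loosely (3 all round) into another's cavity till the shoulder rests on its rim: each nested bowl stands 24 higher. About 70 g. Origin: centre of underside, z up out of the mouth
- bowl4: rough-turned shallow pale bowl, one of up to four alike, 36 mm tall. Solid foot 49 wide, 12 tall, lower edge chamfered; above it a cylinder 66 wide; cavity 55 wide, 16 deep, wall 5.5. A foot drops loosely (3 all round) into another's cavity till the shoulder rests on its rim: each nested bowl stands 24 higher. About 70 g. Origin: centre of underside, z up out of the mouth
- pencil: bystander, leave alone: an orange pencil stub, 66 long, 8 thick, lying among the bowls. Sizes in mm; origin in the middle of its underside
- wax_tin: bystander, leave alone: a flat tin, 64 diameter, 45 tall. Sizes in mm; origin in the middle of its underside
- finish_jar: bystander, leave alone: an amber jar, 60 diameter, 100 tall. Sizes in mm; origin in the middle of its underside
- gouge: bystander, leave alone: a turning gouge with wooden handle, 380 long, lying. Sizes in mm; origin in the middle of its underside
- offcut: bystander, leave alone: a dark wooden block 90 x 50 x 40. Sizes in mm; origin in the middle of its underside
- sanding_block: bystander, leave alone: a cork block 100 x 60 x 28. Sizes in mm; origin in the middle of its underside
- screwdriver: bystander, leave alone: a screwdriver lying on the bench. Sizes in mm; origin in the middle of its underside
There are look-alikes about, which are no part of the job. What is shaped like the bowl2 but blue or orange is not meant.

How it is judged:
By the outcome, as a careful person would: the job done as asked, in the order asked, and still so for the second after the job is handed in, with the robot touching nothing.
Of bowl1, bowl2, bowl3, bowl4 only 2 to 4 are there at a start; the rules pass over those that are not, and their reading is None.
At some moment in a run one of bowl1, bowl2, bowl3, bowl4 may be knocked a few centimetres aside while the robot is not near it.
It also fails if it takes over 210 s, if anything falls off the work surface, if the arm or the gripper's body presses on something with over 40 N, if the wrist force passes 120 N, or if a joint passes its speed limit or range.

## Robot

A 7-joint arm with a two-finger parallel gripper is mounted at the origin on the work surface. World frame = base frame: x ahead of the robot, y to its left, z up, the work surface at z = 0. Lengths are in m, angles in rad, forces in N, time in s.
With the tool pointing down it reaches from about 0.425 to 0.875 m from the base axis. Payload 9.9 kg.
Tool frame: the origin (TCP) lies midway between the tips of the shut fingers; the grasp point (between the pads) lies 19 mm behind it; z points along the fingers, y is the direction in which the jaws open and shut (so a half turn about z gives the same grasp; the last joint's range is limited). The gripper opens to 85 mm and grips with 20 to 120 N. Pads are 22 mm wide; open, the fingers measure 114 mm over their backs; the gripper's body (76 mm by 85 mm) begins 54 mm behind the grasp point. The pads swing forward as they close: fully open they stand 13 mm farther back than shut.
Start: joints at [1.028, 0.576, 0.025, 1.437, -0.015, 1.129, -0.057], TCP at [0.299, -0.605, 0.231] pointing down, gripper open.
Joint ranges: [-2.76, 2.76], [-0.34, 2.15], [-1.52, 1.57], [0.19, 2.46], [-1.09, 4.23], [0.17, 1.99], [-2.82, 2.82]. Speed limits (rad/s): [2.22, 2.22, 3.01, 3.01, 3.14, 3.14, 3.14].

## Interface

Orientations are given as a 3x3 rotation matrix whose columns are the frame's x, y, z axes.
In Python, from bench import ctrl gives the robot as it stands.
- The arm moves only by the tool servo_tool, never from a script. Its argument "increments" is one flat list of numbers, 6 for each row, row after row: the shift along the tool's x, y, z in cm, then the turn, a rotation vector about the tool's x, y, z in rad. In form: [dx, dy, dz, wx, wy, wz, dx, dy, dz, wx, wy, wz, ...]. A call has 1 to 12 rows; each row shifts and turns the commanded pose from where the row before left it, along the tool's axes as they then stand; what a row does not reach is not made up. A row lasts 1/10 s, in which the tool goes at most 50 mm and 8.59 degrees, less where a joint would pass 70% of its speed; a pose out of reach is approached as far as the arm can. A call is refused whole if a number of a shift passes 5 or a number of a turn 0.15, either way. A call with a gripper value outside its range is refused whole. "claw" is the opening in per cent of the stroke, from 0 (shut) to 100 (fully open), set as the call begins (left out, the last holds). The fingers move at their own pace and stop on an object; "force" is the grip in N (left out, the last holds). Time passes only in rows, so rows that do not move let the fingers close. It gives the time, the measured TCP pose, the force and the opening at its end, in the units of the state.
- ctrl.sense(): the state, without advancing time (a new reading comes with each control period).
- ctrl.snapshot(name): name is "scene" or "top"; returns the picture (480x640x3 uint8, red, green, blue); there is no depth.
- ctrl.camera_params(name): a dict with "intrinsics" (3x3 intrinsics, pixels), "D" ([k1, k2, p1, p2, k3] as OpenCV has them; the pictures are not rectified), "position" and "rotation" of the camera in the world. Camera axes: x right, y down, z forward; pixel columns grow to the right and rows downward; lengths in m; the calibration is good to about 2 mm. A picture is of the moment at which its call begins. camera_params takes no time and is no camera call.
- ctrl.job_done(): hands the job in, once; it reports no verdict.
Trained networks look in the newest picture that a camera, given by its name, has taken for a name from the list of things; names that differ only in an ending like _2 or _b are one class to them, and where a whole thing is asked for, a point or a joint stands for the part that bears it (a point fixed in the world has none). Each returns a list of dicts, best first, with "conf" (0 to 1); they miss things now and then, are a little off and sometimes report something else, mostly with a low value. They report only what shows in the picture. A call takes as long as a camera call. They do not tell look-alikes from the thing itself.
- ctrl.masks_of(target, camera): "region" (480x640 bool, what is visible of it).
- ctrl.mark_of(target, camera): "xyz" ([x, y, z] in m, in world coordinates, good to about 4 mm: a listed point, or the origin of a listed thing).
The state is a dict: "time": time; "q": joint angles; "joint_vel": joint speeds; "joint_efforts": joint torques, N m; "tcp_pos": TCP position; "ee_rot": TCP orientation; "ft_force": force on the tool from outside, world axes, zero at the start; "wrist_torque": the same for the moment, N m; "finger_gap": finger opening in m.
Only numpy, scipy, OpenCV 4.12 (cv2) and the standard library are available. Lean on these libraries where they do the work, as an engineer would, in place of code of your own. Each camera call takes 0.05 s, during which the arm holds its last target. There are 200 camera calls.

## Working session

There is one attempt and no reset: what is moved stays moved. The work goes in short steps, Python scripts to look and compute and a tool call to move; the robot and the scene stay as the last step left them, time stands still between calls to the robot, and variables do not carry over. Pictures are saved under pics/ and viewed, about 12 in all and at most 16, crops included, and the job is handed in when it is done.

Besides the shell and the picture viewer there is one more tool, called by a JSON object that holds its "api" and its "payload". servo_tool: Moves the arm, as the interface text tells. Its arguments: {"type":"object","properties":{"increments":{"type":"array"},"claw":{"type":"number"},"force":{"type":"number"}},"required":["increments"]}

```bash
mkdir -p pics; ls
cat > h.py <<'E'
import numpy as np, cv2
from bench import ctrl
def save(cam,name):
    im=ctrl.snapshot(cam); cv2.imwrite('pics/'+name+'.png',im[:,:,::-1]); return im
def marks(t,cam):
    return [(np.round(d['xyz'],4).tolist(),round(d['conf'],2)) for d in ctrl.mark_of(t,cam)]
def proj(p,cam):
    c=ctrl.camera_params(cam);R=np.array(c['rotation']);t=np.array(c['position'])
    pc=(np.atleast_2d(p)-t)@R
    return cv2.projectPoints(pc,np.zeros(3),np.zeros(3),np.array(c['intrinsics']),np.array(c['D']))[0][:,0]
def ray(uv,cam,z):
    c=ctrl.camera_params(cam);R=np.array(c['rotation']);t=np.array(c['position'])
    u=cv2.undistortPoints(np.array(uv,float).reshape(-1,1,2),np.array(c['intrinsics']),np.array(c['D']))[:,0]
    d=np.c_[u,np.ones(len(u))]@R.T
    return t+d*((z-t[2])/d[:,2])[:,None]
E
python3 - <<'E'
from h import *
s=ctrl.sense(); print(s['time'],s['tcp_pos'],np.round(s['ee_rot'],3),s['finger_gap'])
for c in ('scene','top'):
    save(c,c+'0'); p=ctrl.camera_params(c); print(c,p['position'],np.round(p['rotation'],3).tolist(),np.round(p['intrinsics'],1).tolist())
    for t in ['bowl1','seat','jaw_knob','lever_knob','clamp','pencil']: print(t,marks(t,c))
E
```

```text
pics
0.0 [ 0.29871098 -0.60479618  0.23042658] [[ 0.897  0.443 -0.001]
 [ 0.443 -0.897  0.001]
 [-0.    -0.002 -1.   ]] 0.08528867794544438
scene [1.3240969  0.25477922 1.19731952] [[-0.28, 0.786, -0.551], [0.96, 0.22, -0.174], [-0.015, -0.577, -0.816]] [[563.8, 0.0, 315.8], [0.0, 563.8, 243.4], [0.0, 0.0, 1.0]]
bowl1 [([0.4697, -0.3246, 0.0036], 0.94), ([0.4838, -0.1897, -0.0032], 0.93), ([0.5279, -0.0767, -0.0003], 0.91), ([0.6263, -0.0787, -0.0005], 0.58), ([0.625, -0.1841, -0.001], 0.56)]
seat [([0.5286, 0.0744, 0.0104], 0.94)]
jaw_knob [([0.5432, 0.2552, 0.093], 0.88)]
lever_knob [([0.5914, 0.1835, 0.0986], 0.53)]
clamp [([0.5324, 0.0766, -0.0014], 0.91)]
pencil [([0.5269, -0.27, -0.0001], 0.66)]
top [0.45377779 0.01240251 1.52584409] [[-0.011, -0.996, 0.086], [-1.0, 0.01, -0.007], [0.006, -0.086, -0.996]] [[579.0, 0.0, 311.7], [0.0, 579.0, 237.0], [0.0, 0.0, 1.0]]
bowl1 [([0.4859, -0.1928, 0.0], 0.86), ([0.5252, -0.0799, 0.0004], 0.72), ([0.4717, -0.3248, -0.0013], 0.7), ([0.6229, -0.1879, -0.0007], 0.57), ([0.6206, -0.0797, -0.0001], 0.57)]
seat [([0.5306, 0.0748, 0.0105], 0.57)]
jaw_knob [([0.5423, 0.2552, 0.0883], 0.91)]
lever_knob [([0.5878, 0.1874, 0.096], 0.75)]
clamp [([0.5305, 0.0787, -0.0028], 0.81)]
pencil [([0.5315, -0.2718, 0.0026], 0.48)]
```

View pics/scene0.png

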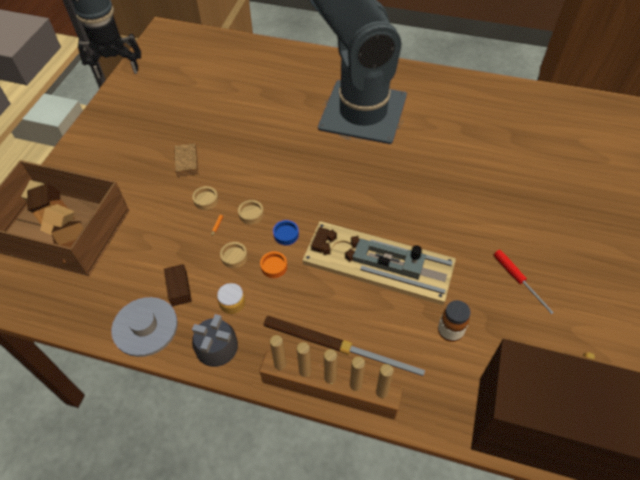

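View pics/top0.png

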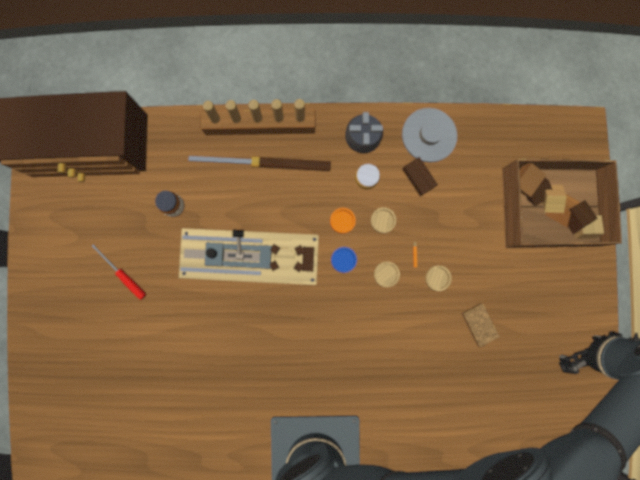

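The scene shows three pale bowls (top pixels 439,278; 387,274; 384,220) and blue and orange decoys at (344,260) and (343,220). The clamp is at top (180–319, 229–285), with its lever leaning to world +x. I'll refine the bowl positions and the clamp axis from the masks.

```bash
cat >> h.py <<'E'
from scipy.optimize import least_squares
A=np.linspace(0,2*np.pi,60,endpoint=False)
def ring(xy,r,z): return np.c_[xy[0]+r*np.cos(A),xy[1]+r*np.sin(A),np.full(60,z)]
def cen(pts):
    m=cv2.moments(cv2.convexHull(pts.astype(np.float32))); return np.array([m['m10'],m['m01']])/m['m00']
def bowlmasks(cam,z0=0,k=1):
    "snapshot+masks -> list of (xy, conf, area)"
    im=ctrl.snapshot(cam); out=[]
    for d in ctrl.masks_of('bowl1',cam):
        ys,xs=np.nonzero(d['region'])
        if len(xs)<60: continue
        c=cen(np.c_[xs,ys]); g=ray([c],cam,z0+.02)[0][:2]
        f=lambda p:cen(proj(np.r_[ring(p,.033,z0+.036),ring(p,.033,z0+.012),ring(p,.0245,z0)],cam))-c
        out.append((np.round(least_squares(f,g,diff_step=1e-3).x,4).tolist(),round(d['conf'],2),len(xs),im[int(c[1]),int(c[0])].tolist()))
    return out
E
python3 - <<'E'
from h import *
for c in ('top','scene'):
    for o in bowlmasks(c): print(c,o)
    m=max(ctrl.masks_of('clamp',c),key=lambda d:d['conf'])['region']
    im=ctrl.snapshot(c); print(marks('seat',c),marks('jaw_knob',c),marks('lever_knob',c))
    # board: pale pixels -> rect on z=.02 plane
    ys,xs=np.nonzero(m); w=ray(np.c_[xs,ys],c,.02)[:,:2]
    r=cv2.minAreaRect((w*1000).astype(np.float32)); print(c,r)
im=cv2.imread('pics/top0.png')[205:300,165:335]; cv2.imwrite('pics/c1.png',cv2.resize(im,None,fx=4.5,fy=4.5,interpolation=cv2.INTER_CUBIC))
E
```

```text
top ([0.5244, -0.0793], 0.95, 478, [50, 96, 176])
top ([0.472, -0.3261], 0.9, 550, [195, 167, 115])
top ([0.6231, -0.1844], 0.85, 480, [197, 169, 119])
top ([0.6243, -0.0778], 0.83, 513, [219, 128, 29])
top ([0.4847, -0.1914], 0.65, 501, [197, 170, 119])
[([0.5298, 0.0708, 0.0111], 0.64), ([0.7439, -0.2885, -0.0001], 0.43)] [([0.5397, 0.2546, 0.0865], 0.82)] [([0.5886, 0.1861, 0.0981], 0.5)]
top ((537.4094848632812, 169.15579223632812), (360.74151611328125, 135.39273071289062), 87.39231872558594)
scene ([0.481, -0.1918], 0.97, 543, [188, 160, 102])
scene ([0.52, -0.0801], 0.87, 482, [38, 83, 158])
scene ([0.4668, -0.329], 0.75, 495, [188, 157, 100])
scene ([0.6247, -0.0787], 0.71, 573, [218, 116, 31])
scene ([0.6222, -0.1873], 0.64, 585, [191, 161, 104])
scene ([0.7875, 0.127], 0.33, 1610, [72, 45, 27])
[([0.5296, 0.0729, 0.0081], 0.55), ([0.5431, 0.2544, 0.0926], 0.31)] [([0.5417, 0.2559, 0.0927], 0.59)] [([0.5894, 0.185, 0.0943], 0.67)]
scene ((536.8478393554688, 168.57192993164062), (361.4989318847656, 147.80104064941406), 86.75154113769531)
```

View pics/c1.png

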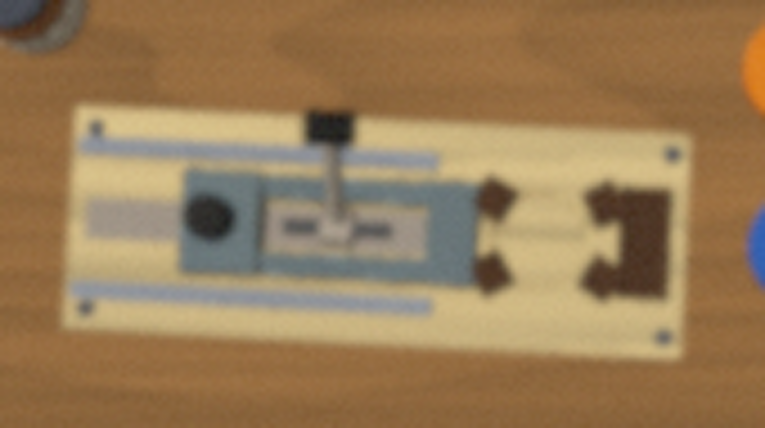

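The clamp's x axis points to about 87° in the world, with the seat near (0.531, 0.074) and the lever pivot near (0.537, 0.190). First I'll turn the tool so its x axis lies along the clamp's.

{"api": "servo_tool", "payload": {"increments": [0, 0, 0, 0, 0, -0.1325, 0, 0, 0, 0, 0, -0.1325, 0, 0, 0, 0, 0, -0.1325, 0, 0, 0, 0, 0, -0.1325, 0, 0, 0, 0, 0, -0.1325, 0, 0, 0, 0, 0, -0.1325, 0, 0, 0, 0, 0, -0.1325, 0, 0, 0, 0, 0, -0.1325], "claw": 0, "force": 30}}

```text
time: 2.2
tcp_pos: [0.2989, -0.6052, 0.2313]
ee_rot: [[0.047, 0.999, -0.0], [0.999, -0.047, -0.0], [-0.0, -0.0, -1.0]]
ft_force: [-0.6, -1.2, -0.1]
finger_gap: 0.0001
```

{"api": "servo_tool", "payload": {"increments": [4, 1.48, 0, 0, 0, 0, 4, 1.48, 0, 0, 0, 0, 4, 1.48, 0, 0, 0, 0, 4, 1.48, 0, 0, 0, 0, 4, 1.48, 0, 0, 0, 0, 4, 1.48, 0, 0, 0, 0, 4, 1.48, 0, 0, 0, 0, 4, 1.48, 0, 0, 0, 0, 4, 1.48, 0, 0, 0, 0, 4, 1.48, 0, 0, 0, 0]}}

```text
time: 3.2
tcp_pos: [0.468, -0.2119, 0.2316]
ee_rot: [[0.052, 0.999, 0.001], [0.999, -0.052, -0.0], [-0.0, 0.001, -1.0]]
ft_force: [1.7, -0.7, -0.3]
finger_gap: 0.0002
```

{"api": "servo_tool", "payload": {"increments": [4, 1.48, 0, 0, 0, 0, 4, 1.48, 0, 0, 0, 0, 4, 1.48, 0, 0, 0, 0, 4, 1.48, 0, 0, 0, 0, 4, 1.48, 0, 0, 0, 0, 4, 1.48, 0, 0, 0, 0, 4, 1.48, 0, 0, 0, 0, 4, 1.48, 0, 0, 0, 0, 4, 1.48, 0, 0, 0, 0, 4, 1.48, 0, 0, 0, 0, 0, 0, 0, 0, 0, 0]}}

```text
time: 4.3
tcp_pos: [0.6363, 0.186, 0.2308]
ee_rot: [[0.045, 0.999, -0.0], [0.999, -0.045, 0.005], [0.005, -0.0, -1.0]]
ft_force: [0.4, 0.0, 1.0]
finger_gap: 0.0002
```

```bash
cat >> h.py <<'E'
TH=np.deg2rad(87)
def st(): 
    s=ctrl.sense(); print(round(s['time'],2),np.round(s['tcp_pos'],4),np.round(s['ee_rot'],3).tolist(),'F',np.round(s['ft_force'],1),'gap',round(s['finger_gap'],4),'q',np.round(s['q'],2)); return s
def to(x,y,z):
    "cm in tool axes from here to a point"
    s=ctrl.sense(); print('go',np.round(100*np.array(s['ee_rot']).T@(np.array([x,y,z])-s['tcp_pos']),2))
E
python3 -c "
from h import *
st(); to(.637,.187,.085)"
```

```text
4.3 [0.6363 0.186  0.2308] [[0.045, 0.999, -0.0], [0.999, -0.045, 0.005], [0.005, -0.0, -1.0]] F [0.4 0.  1. ] gap 0.0002 q [-0.12  0.58 -0.39  1.46  0.23  1.15 -0.6 ]
go [ 0.03  0.07 14.58]
```

{"api": "servo_tool", "payload": {"increments": [0, 0, 4, 0, 0, 0, 0, 0, 4, 0, 0, 0, 0, 0, 4, 0, 0, 0, 0, 0, 2.5, 0, 0, 0, 0, 0, 0, 0, 0, 0]}}

```text
time: 4.8
tcp_pos: [0.6339, 0.177, 0.0826]
ee_rot: [[0.052, 0.999, -0.006], [0.999, -0.052, -0.002], [-0.003, -0.006, -1.0]]
ft_force: [0.1, -0.4, -0.0]
finger_gap: 0.0001
```

{"api": "servo_tool", "payload": {"increments": [0, -1, 0, 0, 0, 0, 0, -1, 0, 0, 0, 0, 0, -1, -0.3, 0, 0, 0, 0, -1, -0.4, 0, 0, 0, 0, -1, -0.5, 0, 0, 0, 0, -1, -0.5, 0, 0, 0, 0, -1, -0.5, 0, 0, 0, 0, -1, -0.1, 0, 0, 0]}}

```text
time: 5.6
tcp_pos: [0.5577, 0.1832, 0.1129]
ee_rot: [[0.052, 0.999, 0.007], [0.999, -0.052, 0.002], [0.002, 0.007, -1.0]]
ft_force: [1.3, -0.4, 3.0]
finger_gap: 0.0001
```

{"api": "servo_tool", "payload": {"increments": [0, -1, 0.1, 0, 0, 0, 0, -1, 0.2, 0, 0, 0, 0, -1, 0.3, 0, 0, 0, 0, -1, 0.3, 0, 0, 0, 0, -1, 0.2, 0, 0, 0, 0, -0.5, 0, 0, 0, 0, 0, 0, 0, 0, 0, 0]}}

```text
time: 6.3
tcp_pos: [0.5002, 0.1853, 0.098]
ee_rot: [[0.051, 0.999, -0.001], [0.999, -0.051, -0.001], [-0.001, -0.001, -1.0]]
ft_force: [-0.1, -0.3, 0.3]
finger_gap: -0.0002
```

```bash
python3 -c "
from h import *
st()
save('scene','s1'); print(marks('lever_knob','scene'))
ctrl.snapshot('top');print(marks('lever_knob','top'))
im=cv2.imread('pics/s1.png')[200:320,290:470]; cv2.imwrite('pics/c2.png',cv2.resize(im,None,fx=4,fy=4,interpolation=cv2.INTER_CUBIC))"
```

```text
6.3 [0.5002 0.1853 0.098 ] [[0.051, 0.999, -0.001], [0.999, -0.051, -0.001], [-0.001, -0.001, -1.0]] F [-0.1 -0.3  0.3] gap -0.0002 q [-0.2   0.55 -0.36  1.96  0.29  0.69 -0.79]
[([0.4835, -0.19, -0.0042], 0.68), ([0.4878, 0.1887, 0.0955], 0.46)]
[]
```

View pics/c2.png

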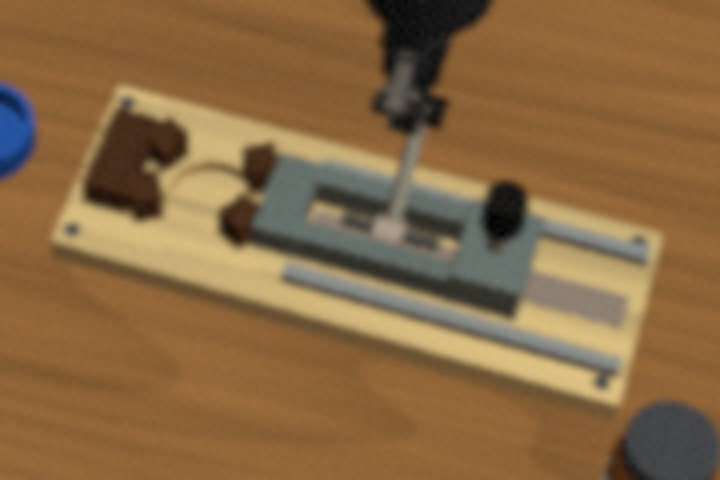

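The lever is over on the far (−x) side, with the grip at crop pixel (410,100). I'll push it the last few millimetres, then back off and rise.

{"api": "servo_tool", "payload": {"increments": [0, -0.5, 0.1, 0, 0, 0, 0, -0.4, 0.1, 0, 0, 0, 0, -0.3, 0, 0, 0, 0, 0, 0, 0, 0, 0, 0]}}

```text
time: 6.9
tcp_pos: [0.4927, 0.1863, 0.0973]
ee_rot: [[0.053, 0.999, 0.007], [0.999, -0.053, 0.002], [0.002, 0.006, -1.0]]
ft_force: [11.6, -1.6, 1.2]
finger_gap: 0.0002
```

```bash
python3 -c "
from h import *
st();ctrl.snapshot('scene'); print(marks('lever_knob','scene'))"
```

```text
6.9 [0.4927 0.1863 0.0973] [[0.053, 0.999, 0.007], [0.999, -0.053, 0.002], [0.002, 0.006, -1.0]] F [11.6 -1.6  1.2] gap 0.0002 q [-0.21  0.54 -0.36  1.98  0.3   0.66 -0.81]
[([0.4817, 0.1903, 0.0933], 0.46)]
```

{"api": "servo_tool", "payload": {"increments": [0, 1.5, -1, 0, 0, 0, 0, 0, -4, 0, 0, 0, 0, 0, -4, 0, 0, 0, 0, 0, 0, 0, 0, 0], "claw": 65}}

```text
time: 7.4
tcp_pos: [0.5061, 0.1866, 0.1909]
ee_rot: [[0.052, 0.999, 0.007], [0.999, -0.052, 0.003], [0.003, 0.006, -1.0]]
ft_force: [-0.2, 0.1, -0.1]
finger_gap: 0.0553
```

```bash
python3 -c "
from h import *
st(); to(.5405,.2548,.07)
for c in ('top','scene'): ctrl.snapshot(c); print(marks('jaw_knob',c))"
```

```text
7.4 [0.5061 0.1866 0.1909] [[0.052, 0.999, 0.007], [0.999, -0.052, 0.003], [0.003, 0.006, -1.0]] F [-0.2  0.1 -0.1] gap 0.0553 q [-0.15  0.43 -0.41  1.85  0.22  0.9  -0.72]
go [ 6.95  3.   12.13]
[]
[([0.5424, 0.2536, 0.0932], 0.92)]
```

{"api": "servo_tool", "payload": {"increments": [3.5, 1.5, 0, 0, 0, 0, 3.4, 1.6, 0, 0, 0, 0, 0, 0, 0, 0, 0, 0, 0, 0, 4, 0, 0, 0, 0, 0, 4, 0, 0, 0, 0, 0, 4, 0, 0, 0, 0, 0, 0, 0, 0, 0]}}

```text
time: 8.3
tcp_pos: [0.5349, 0.25, 0.0606]
ee_rot: [[0.051, 0.999, -0.01], [0.999, -0.051, -0.005], [-0.006, -0.009, -1.0]]
ft_force: [0.2, -1.4, 1.1]
finger_gap: 0.0557
```

{"api": "servo_tool", "payload": {"increments": [0, 0, 0, 0, 0, 0, 0, 0, 0, 0, 0, 0, 0, 0, 0, 0, 0, 0, 0, 0, 0, 0, 0, 0, 0, 0, 0, 0, 0, 0], "claw": 0, "force": 30}}

```text
time: 8.8
tcp_pos: [0.5405, 0.253, 0.0681]
ee_rot: [[0.053, 0.999, 0.004], [0.999, -0.053, 0.002], [0.002, 0.004, -1.0]]
ft_force: [3.9, 0.5, 8.9]
finger_gap: 0.0251
```

{"api": "servo_tool", "payload": {"increments": [1, 0, 0, 0, 0, 0, 1, 0, 0, 0, 0, 0, 1, 0, 0, 0, 0, 0, 1, 0, 0, 0, 0, 0, 1, 0, 0, 0, 0, 0, 1, 0, 0, 0, 0, 0, 0.5, 0, 0, 0, 0, 0, 0, 0, 0, 0, 0, 0]}}

```text
time: 9.6
tcp_pos: [0.5443, 0.3188, 0.0682]
ee_rot: [[0.052, 0.999, 0.004], [0.999, -0.052, 0.002], [0.003, 0.004, -1.0]]
ft_force: [5.6, 1.2, 4.9]
finger_gap: 0.0253
```

```bash
python3 -c "
from h import *
st()
for c in ('top','scene'): ctrl.snapshot(c); print(marks('jaw_knob',c))"
```

```text
9.6 [0.5443 0.3188 0.0682] [[0.052, 0.999, 0.004], [0.999, -0.052, 0.002], [0.003, 0.004, -1.0]] F [5.6 1.2 4.9] gap 0.0253 q [-0.4   0.69 -0.34  1.73  0.32  0.76 -0.94]
[([0.5464, 0.3226, 0.0877], 0.63), ([0.7424, -0.1441, 0.0024], 0.21)]
[([0.5457, 0.3189, 0.0924], 0.84), ([0.7417, -0.2844, 0.0008], 0.54)]
```

{"api": "servo_tool", "payload": {"increments": [0.3, 0, 0, 0, 0, 0, 0.3, 0, 0, 0, 0, 0, 0.3, 0, 0, 0, 0, 0, 0, 0, 0, 0, 0, 0, 0, 0, 0, 0, 0, 0]}}

```text
time: 10.3
tcp_pos: [0.5446, 0.3234, 0.0681]
ee_rot: [[0.055, 0.999, 0.003], [0.999, -0.055, -0.003], [-0.003, 0.003, -1.0]]
ft_force: [4.0, -8.8, 13.2]
finger_gap: 0.0255
```

The jaw hit its stop at 8.8 N, which puts the seat at about (0.531, 0.0735) and agrees with vision. Now I'll release the knob and fetch the first bowl.

{"api": "servo_tool", "payload": {"increments": [0, 0, 0, 0, 0, 0, 0, 0, 0, 0, 0, 0, 0, 0, -1, 0, 0, 0, 0, 0, -4, 0, 0, 0, 0, 0, -4, 0, 0, 0, 0, 0, -4, 0, 0, 0, 0, 0, 0, 0, 0, 0], "claw": 65}}

```text
time: 11.0
tcp_pos: [0.5444, 0.3288, 0.2028]
ee_rot: [[0.051, 0.999, 0.007], [0.999, -0.051, 0.006], [0.006, 0.007, -1.0]]
ft_force: [1.1, 0.2, -0.2]
finger_gap: 0.0553
```

```bash
python3 -c "
from h import *
st(); to(.483,-.192,.2)
for c in ('top','scene'):
    ctrl.snapshot(c); print(marks('jaw_knob',c),marks('lever_knob',c))
    for b in bowlmasks(c):print(b)"
```

```text
11.0 [0.5444 0.3288 0.2028] [[0.051, 0.999, 0.007], [0.999, -0.051, 0.006], [0.006, 0.007, -1.0]] F [ 1.1  0.2 -0.2] gap 0.0553 q [-0.38  0.55 -0.39  1.59  0.24  1.04 -0.88]
go [-52.33  -3.45  -0.07]
[([0.5456, 0.3283, 0.0872], 0.62), ([0.5316, 0.0777, -0.0], 0.38)] [([0.4856, 0.2663, 0.0922], 0.57)]
([0.6242, -0.0778], 0.96, 551, [224, 134, 35])
([0.4858, -0.1907], 0.94, 529, [203, 175, 121])
([0.5247, -0.08], 0.9, 534, [53, 101, 186])
([0.4725, -0.3264], 0.89, 564, [202, 175, 121])
([0.6252, -0.1843], 0.77, 559, [206, 177, 122])
([0.781, 0.1189], 0.71, 1188, [80, 53, 34])
([0.6765, 0.3771], 0.7, 594, [75, 81, 90])
([0.5318, 0.2527], 0.5, 1478, [133, 124, 111])
[([0.5464, 0.3259, 0.0948], 0.82)] [([0.4853, 0.2587, 0.0927], 0.79)]
([0.4699, -0.3265], 0.93, 490, [199, 167, 108])
([0.5222, -0.0812], 0.73, 485, [38, 86, 165])
([0.4816, -0.1914], 0.68, 486, [197, 166, 107])
([0.6222, -0.1877], 0.57, 576, [197, 165, 106])
([0.6223, -0.0793], 0.56, 568, [225, 124, 36])
([0.53, 0.1801], 0.24, 7062, [105, 108, 100])
```

{"api": "servo_tool", "payload": {"increments": [-4, -0.26, 0, 0, 0, 0, -4, -0.26, 0, 0, 0, 0, -4, -0.26, 0, 0, 0, 0, -4, -0.26, 0, 0, 0, 0, -4, -0.26, 0, 0, 0, 0, -4, -0.26, 0, 0, 0, 0, -4, -0.26, 0, 0, 0, 0, -4, -0.26, 0, 0, 0, 0, -4, -0.26, 0, 0, 0, 0, -4, -0.26, 0, 0, 0, 0, -4, -0.26, 0, 0, 0, 0, -4, -0.26, 0, 0, 0, 0], "claw": 100}}

```text
time: 12.7
tcp_pos: [0.4862, -0.1529, 0.1962]
ee_rot: [[0.052, 0.999, -0.0], [0.999, -0.052, 0.0], [0.0, -0.0, -1.0]]
ft_force: [0.6, 0.6, -0.0]
finger_gap: 0.0853
```

{"api": "servo_tool", "payload": {"increments": [-4.2, -0.26, 0, 0, 0, 0, 0, 0, 0, 0, 0, 0.143, 0, 0, 0, 0, 0, 0.143, 0, 0, 0, 0, 0, 0.143, 0, 0, 0, 0, 0, 0.143, 0, 0, 0, 0, 0, 0.143, 0, 0, 0, 0, 0, 0.143, 0, 0, 0, 0, 0, 0.143, 0, 0, 0, 0, 0, 0.143, 0, 0, 0, 0, 0, 0.143, 0, 0, 0, 0, 0, 0.143, 0, 0, 0, 0, 0, 0.143]}}

```text
time: 13.9
tcp_pos: [0.4818, -0.193, 0.1961]
ee_rot: [[0.998, -0.06, -0.0], [-0.06, -0.998, 0.0], [-0.0, -0.0, -1.0]]
ft_force: [0.0, 0.3, 0.0]
finger_gap: 0.0855
```

{"api": "servo_tool", "payload": {"increments": [0, 0, 0, 0, 0, 0, 0, 0, 0, 0, 0, 0]}}

```text
time: 14.1
tcp_pos: [0.4818, -0.1929, 0.1961]
ee_rot: [[0.999, -0.05, -0.0], [-0.05, -0.999, 0.0], [-0.0, 0.0, -1.0]]
ft_force: [-0.8, 0.3, 0.0]
finger_gap: 0.0853
```

```bash
python3 -c "
from h import *
st(); to(.4835,-.191,.006)"
```

```text
14.1 [ 0.4818 -0.1929  0.1961] [[0.999, -0.05, -0.0], [-0.05, -0.999, 0.0], [-0.0, 0.0, -1.0]] F [-0.8  0.3  0. ] gap 0.0853 q [ 0.25  0.38  0.06  1.9  -0.03  0.86 -1.3 ]
go [ 0.16 -0.2  19.01]
```

{"api": "servo_tool", "payload": {"increments": [0.16, -0.2, 4, 0, 0, 0, 0, 0, 4, 0, 0, 0, 0, 0, 4, 0, 0, 0, 0, 0, 3, 0, 0, 0, 0, 0, 2, 0, 0, 0, 0, 0, 1, 0, 0, 0, 0, 0, 0.5, 0, 0, 0, 0, 0, 0, 0, 0, 0]}}

```text
time: 14.9
tcp_pos: [0.4837, -0.1913, 0.0114]
ee_rot: [[0.999, -0.053, 0.0], [-0.053, -0.999, 0.0], [0.0, -0.0, -1.0]]
ft_force: [-0.6, -0.7, 0.2]
finger_gap: 0.0855
```

{"api": "servo_tool", "payload": {"increments": [0, 0, 0, 0, 0, 0, 0, 0, 0, 0, 0, 0, 0, 0, 0, 0, 0, 0, 0, 0, 0, 0, 0, 0], "claw": 0, "force": 20}}

```text
time: 15.3
tcp_pos: [0.4842, -0.1915, 0.0126]
ee_rot: [[0.999, -0.054, 0.002], [-0.054, -0.999, -0.001], [0.002, 0.0, -1.0]]
ft_force: [-0.7, 0.3, 4.4]
finger_gap: 0.0655
```

```bash
python3 -c "
from h import *
st(); im=save('scene','s2')
im=im[150:290,170:310,::-1]; cv2.imwrite('pics/c3.png',cv2.resize(im,None,fx=4,fy=4,interpolation=cv2.INTER_CUBIC))"
```

```text
15.3 [ 0.4842 -0.1915  0.0126] [[0.999, -0.054, 0.002], [-0.054, -0.999, -0.001], [0.002, 0.0, -1.0]] F [-0.7  0.3  4.4] gap 0.0655 q [ 0.27  0.66  0.03  2.07 -0.04  0.41 -1.29]
```

View pics/c3.png

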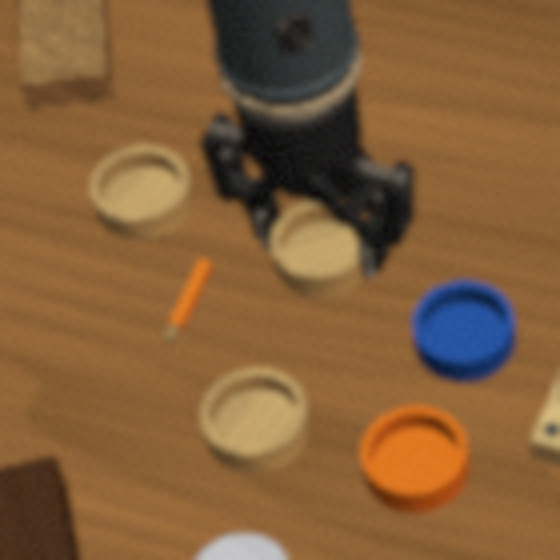

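One finger on each side of the bowl, gap 65.5 mm, so its y is centred. Now a quarter turn back and a second grip to centre x.

{"api": "servo_tool", "payload": {"increments": [0, 0, 0, 0, 0, 0, 0, 0, 0, 0, 0, 0, 0, 0, 0, 0, 0, 0], "claw": 100}}

```text
time: 15.65
tcp_pos: [0.4837, -0.1913, 0.0116]
ee_rot: [[0.999, -0.054, 0.001], [-0.054, -0.999, -0.0], [0.001, 0.0, -1.0]]
ft_force: [-0.4, 0.3, -0.7]
finger_gap: 0.0857
```

{"api": "servo_tool", "payload": {"increments": [0, 0, 0, 0, 0, -0.143, 0, 0, 0, 0, 0, -0.143, 0, 0, 0, 0, 0, -0.143, 0, 0, 0, 0, 0, -0.143, 0, 0, 0, 0, 0, -0.143, 0, 0, 0, 0, 0, -0.143, 0, 0, 0, 0, 0, -0.143, 0, 0, 0, 0, 0, -0.143, 0, 0, 0, 0, 0, -0.143, 0, 0, 0, 0, 0, -0.143, 0, 0, 0, 0, 0, -0.143, 0, 0, 0, 0, 0, 0]}}

```text
time: 16.85
tcp_pos: [0.4834, -0.1915, 0.0112]
ee_rot: [[0.05, 0.999, -0.0], [0.999, -0.05, 0.0], [0.0, -0.0, -1.0]]
ft_force: [0.2, -0.0, 0.4]
finger_gap: 0.0855
```

{"api": "servo_tool", "payload": {"increments": [0, 0, 0, 0, 0, 0, 0, 0, 0, 0, 0, 0, 0, 0, 0, 0, 0, 0, 0, 0, 0, 0, 0, 0, 0, 0, -0.5, 0, 0, 0, 0, 0, -1, 0, 0, 0, 0, 0, -2, 0, 0, 0, 0, 0, -3, 0, 0, 0, 0, 0, -3, 0, 0, 0, 0, 0, 0, 0, 0, 0], "claw": 0, "force": 30}}

```text
time: 17.85
tcp_pos: [0.4856, -0.1915, 0.1103]
ee_rot: [[0.053, 0.999, 0.006], [0.999, -0.053, -0.002], [-0.002, 0.006, -1.0]]
ft_force: [0.7, -0.3, -0.5]
finger_gap: 0.0645
```

```bash
python3 -c "
from h import *
st();to(.531,.0735,.12)"
```

```text
17.85 [ 0.4856 -0.1915  0.1103] [[0.053, 0.999, 0.006], [0.999, -0.053, -0.002], [-0.002, 0.006, -1.0]] F [ 0.7 -0.3 -0.5] gap 0.0645 q [ 0.63  0.53 -0.51  1.98  0.39  0.72 -0.16]
go [26.7   3.14 -0.99]
```

{"api": "servo_tool", "payload": {"increments": [3.8, 0.45, 0, 0, 0, 0, 3.8, 0.45, 0, 0, 0, 0, 3.8, 0.45, 0, 0, 0, 0, 3.8, 0.45, 0, 0, 0, 0, 3.8, 0.45, 0, 0, 0, 0, 3.8, 0.45, 0, 0, 0, 0, 3.8, 0.45, 0, 0, 0, 0, 0, 0, 0, 0, 0, 0, 0, 0, 0, 0, 0, 0]}}

```text
time: 18.75
tcp_pos: [0.5284, 0.0738, 0.1061]
ee_rot: [[0.05, 0.999, -0.001], [0.999, -0.05, 0.0], [0.0, -0.001, -1.0]]
ft_force: [0.2, -1.2, -1.7]
finger_gap: 0.0648
```

```bash
python3 -c "
from h import *
st();to(.531,.0735,.05)
for c in ('top','scene'):
    ctrl.snapshot(c); print(marks('seat',c),marks('jaw_knob',c),marks('bowl1',c)[:4]); print(bowlmasks(c,.09))
im=save('scene','s3')
im=im[160:300,270:410,::-1]; cv2.imwrite('pics/c4.png',cv2.resize(im,None,fx=4,fy=4,interpolation=cv2.INTER_CUBIC))"
```

```text
18.75 [0.5284 0.0738 0.1061] [[0.05, 0.999, -0.001], [0.999, -0.05, 0.0], [0.0, -0.001, -1.0]] F [ 0.2 -1.2 -1.7] gap 0.0648 q [ 0.1   0.55 -0.49  1.95  0.38  0.73 -0.66]
go [-0.02  0.26  5.61]
[] [([0.5444, 0.3242, 0.0885], 0.89)] [([0.523, -0.0783, 0.0057], 0.94), ([0.624, -0.183, 0.0011], 0.91), ([0.6209, -0.0782, 0.0005], 0.87), ([0.4725, -0.3253, -0.0012], 0.72)]
[([0.5198, -0.0733], 0.95, 520, [53, 101, 185]), ([0.6149, -0.173], 0.89, 499, [207, 177, 124]), ([0.4711, -0.3061], 0.82, 546, [206, 180, 124]), ([0.6144, -0.0725], 0.72, 512, [225, 134, 35])]
[] [([0.5463, 0.3252, 0.0919], 0.59)] [([0.6248, -0.0793, -0.0018], 0.96), ([0.4734, -0.3261, 0.0036], 0.87), ([0.6232, -0.182, 0.0025], 0.71), ([0.5261, 0.0716, 0.0944], 0.61)]
[([0.6769, -0.0531], 0.84, 593, [222, 120, 36]), ([0.676, -0.1533], 0.83, 550, [195, 163, 107]), ([0.5821, -0.0554], 0.8, 529, [36, 82, 159]), ([0.5201, 0.0846], 0.74, 252, [194, 164, 106]), ([0.5352, -0.2827], 0.73, 440, [194, 162, 105])]
```

View pics/c4.png

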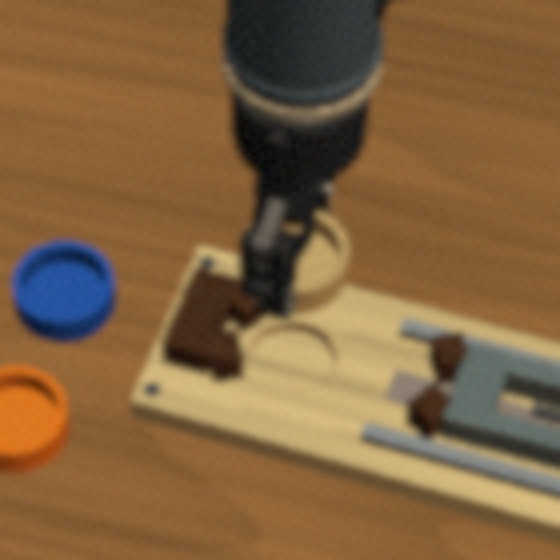

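The bowl hangs level, with the empty seat arc visible at crop pixel (295,350) and the vee clear. I'll correct by 2.6 mm and lower.

{"api": "servo_tool", "payload": {"increments": [0.07, 0.26, 2, 0, 0, 0, 0, 0, 2, 0, 0, 0, 0, 0, 1.5, 0, 0, 0, 0, 0, 1, 0, 0, 0, 0, 0, 0.5, 0, 0, 0, 0, 0, 0.4, 0, 0, 0, 0, 0, 0.2, 0, 0, 0, 0, 0, 0.2, 0, 0, 0, 0, 0, 0.2, 0, 0, 0, 0, 0, 0, 0, 0, 0]}}

```text
time: 20.4
tcp_pos: [0.5312, 0.0755, 0.0264]
ee_rot: [[0.05, 0.999, 0.0], [0.999, -0.05, 0.002], [0.002, 0.0, -1.0]]
ft_force: [-2.0, 5.4, -2.5]
finger_gap: 0.0647
```

{"api": "servo_tool", "payload": {"increments": [0, 0, 0.2, 0, 0, 0, 0, 0, 0.2, 0, 0, 0, 0, 0, 0.1, 0, 0, 0, 0, 0, 0, 0, 0, 0]}}

```text
time: 20.8
tcp_pos: [0.5313, 0.0752, 0.0236]
ee_rot: [[0.05, 0.999, 0.002], [0.999, -0.05, 0.001], [0.001, 0.002, -1.0]]
ft_force: [-10.6, 2.9, 30.9]
finger_gap: 0.0644
```

{"api": "servo_tool", "payload": {"increments": [0, 0, -0.2, 0, 0, 0, 0, 0, 0, 0, 0, 0, 0, 0, 0, 0, 0, 0]}}

```text
time: 21.1
tcp_pos: [0.5311, 0.0755, 0.0241]
ee_rot: [[0.05, 0.999, 0.001], [0.999, -0.05, 0.002], [0.002, 0.0, -1.0]]
ft_force: [-4.5, 5.3, 9.0]
finger_gap: 0.0643
```

{"api": "servo_tool", "payload": {"increments": [0, 0, 0, 0, 0, 0, 0, 0, 0, 0, 0, 0, 0, 0, 0, 0, 0, 0, 0, 0, 0, 0, 0, 0], "claw": 100}}

```text
time: 21.5
tcp_pos: [0.5316, 0.0731, 0.0233]
ee_rot: [[0.052, 0.999, 0.0], [0.999, -0.052, -0.0], [-0.0, 0.0, -1.0]]
ft_force: [0.3, -0.7, -0.3]
finger_gap: 0.0856
```

{"api": "servo_tool", "payload": {"increments": [0, 0, -1, 0, 0, 0, 0, 0, -2, 0, 0, 0, 0, 0, -4, 0, 0, 0, 0, 0, -4, 0, 0, 0, 0, 0, -3, 0, 0, 0, -4, -0.5, 0, 0, 0, 0, -4, -0.5, 0, 0, 0, 0, -4, -0.5, 0, 0, 0, 0, -4, -0.5, 0, 0, 0, 0, 0, 0, 0, 0, 0, 0]}}

```text
time: 22.5
tcp_pos: [0.5014, -0.0919, 0.1635]
ee_rot: [[0.06, 0.998, -0.002], [0.998, -0.06, -0.003], [-0.003, -0.001, -1.0]]
ft_force: [0.9, 0.7, 0.1]
finger_gap: 0.0854
```

```bash
python3 -c "
from h import *
st()
for c in ('top','scene'):
    ctrl.snapshot(c); print(marks('bowl1',c)); print(bowlmasks(c,.01))
im=save('scene','s4')
im=im[210:290,290:390,::-1]; cv2.imwrite('pics/c5.png',cv2.resize(im,None,fx=6,fy=6,interpolation=cv2.INTER_CUBIC))"
```

```text
22.5 [ 0.5014 -0.0919  0.1635] [[0.06, 0.998, -0.002], [0.998, -0.06, -0.003], [-0.003, -0.001, -1.0]] F [0.9 0.7 0.1] gap 0.0854 q [ 0.46  0.45 -0.53  1.94  0.3   0.83 -0.29]
[([0.4758, -0.3266, -0.0021], 0.89), ([0.5301, 0.0732, 0.0097], 0.82), ([0.623, -0.0814, 0.0007], 0.76), ([0.6222, -0.1831, 0.0027], 0.72), ([0.7427, -0.1462, -0.0029], 0.54), ([0.5203, -0.0793, 0.0037], 0.42)]
[([0.6257, -0.1839], 0.68, 423, [205, 177, 122]), ([0.6241, -0.0779], 0.67, 521, [225, 134, 37])]
[([0.5281, -0.0765, -0.004], 0.88), ([0.6267, -0.08, -0.002], 0.83), ([0.4695, -0.3278, 0.0076], 0.75), ([0.6258, -0.1832, 0.0056], 0.67), ([0.5326, 0.0757, 0.0103], 0.57)]
[([0.5278, 0.0743], 0.9, 554, [193, 162, 106]), ([0.4746, -0.3225], 0.86, 447, [195, 166, 108]), ([0.6283, -0.1821], 0.74, 583, [195, 163, 106]), ([0.6294, -0.0754], 0.67, 615, [221, 119, 33]), ([0.5278, -0.0776], 0.57, 560, [34, 82, 160])]
```

View pics/c5.png

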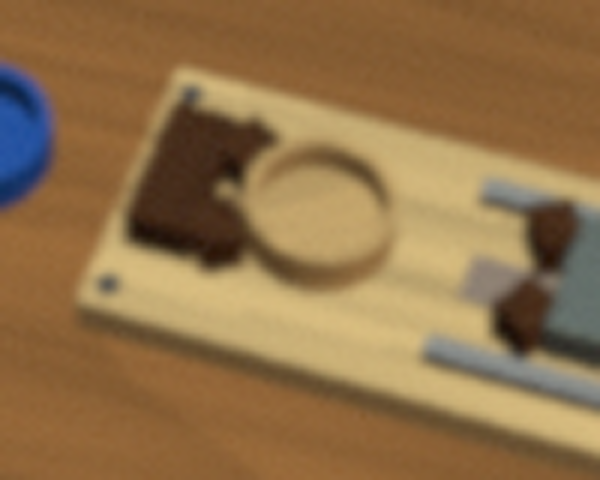

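The first bowl stands in the seat against the vee (marks read z of about 0.010). Next is the bowl near (0.624, −0.186).

```bash
python3 -c "
from h import *
st()
to(.6237,-.1855,.15)"
```

```text
22.95 [ 0.5033 -0.0844  0.1634] [[0.05, 0.999, 0.0], [0.999, -0.05, 0.0], [0.0, 0.0, -1.0]] F [ 0.4 -0.5  0.2] gap 0.0857 q [ 0.45  0.45 -0.53  1.94  0.3   0.83 -0.3 ]
go [-9.49 12.53  1.33]
```

{"api": "servo_tool", "payload": {"increments": [-3.2, 4.2, 0, 0, 0, 0, -3.2, 4.2, 0.5, 0, 0, 0, -3.1, 4.1, 0.8, 0, 0, 0, 0, 0, 0, 0, 0, 0.1428, 0, 0, 0, 0, 0, 0.1428, 0, 0, 0, 0, 0, 0.1428, 0, 0, 0, 0, 0, 0.1428, 0, 0, 0, 0, 0, 0.1428, 0, 0, 0, 0, 0, 0.1428, 0, 0, 0, 0, 0, 0.1428, 0, 0, 0, 0, 0, 0.1428, 0, 0, 0, 0, 0, 0.1428]}}

```text
time: 24.15
tcp_pos: [0.6172, -0.1809, 0.1508]
ee_rot: [[0.974, 0.227, -0.0], [0.227, -0.974, 0.0], [-0.0, -0.0, -1.0]]
ft_force: [0.1, 0.2, -0.2]
finger_gap: 0.0855
```

{"api": "servo_tool", "payload": {"increments": [0, 0, 0, 0, 0, 0.1428, 0, 0, 0, 0, 0, 0.1428, 0, 0, 0, 0, 0, 0, 0, 0, 0, 0, 0, 0]}}

```text
time: 24.55
tcp_pos: [0.6172, -0.1811, 0.1508]
ee_rot: [[0.999, -0.047, -0.0], [-0.047, -0.999, -0.0], [-0.0, 0.0, -1.0]]
ft_force: [0.0, -0.3, -0.2]
finger_gap: 0.0856
```

```bash
python3 -c "
from h import *
st()
to(.6237,-.1855,.0115)
ctrl.snapshot('scene'); print(marks('bowl1','scene'))"
```

```text
24.55 [ 0.6172 -0.1811  0.1508] [[0.999, -0.047, -0.0], [-0.047, -0.999, -0.0], [-0.0, 0.0, -1.0]] F [ 0.  -0.3 -0.2] gap 0.0856 q [ 0.25  0.6  -0.06  1.63  0.04  0.92 -1.44]
go [ 0.67  0.41 13.93]
[([0.5284, 0.0766, 0.0071], 0.97), ([0.5269, -0.0776, -0.0031], 0.88), ([0.6244, -0.0795, -0.0031], 0.71), ([0.6213, -0.1833, 0.0009], 0.66), ([0.4698, -0.325, 0.001], 0.46)]
```

{"api": "servo_tool", "payload": {"increments": [0.6, 0.38, 2, 0, 0, 0, 0, 0, 3, 0, 0, 0, 0, 0, 3, 0, 0, 0, 0, 0, 3, 0, 0, 0, 0, 0, 1.7, 0, 0, 0, 0, 0, 0.8, 0, 0, 0, 0, 0, 0.4, 0, 0, 0, 0, 0, 0, 0, 0, 0]}}

```text
time: 25.45
tcp_pos: [0.6231, -0.1859, 0.0122]
ee_rot: [[0.999, -0.051, 0.0], [-0.051, -0.999, 0.0], [0.0, -0.0, -1.0]]
ft_force: [-0.7, -0.3, 0.6]
finger_gap: 0.0853
```

{"api": "servo_tool", "payload": {"increments": [0, 0, 0, 0, 0, 0, 0, 0, 0, 0, 0, 0, 0, 0, 0, 0, 0, 0, 0, 0, 0, 0, 0, 0], "claw": 0, "force": 20}}

```text
time: 25.85
tcp_pos: [0.6236, -0.186, 0.0133]
ee_rot: [[0.999, -0.052, 0.002], [-0.052, -0.999, -0.0], [0.002, 0.0, -1.0]]
ft_force: [-1.2, 1.2, 6.5]
finger_gap: 0.0652
```

{"api": "servo_tool", "payload": {"increments": [0, 0, 0, 0, 0, 0, 0, 0, 0, 0, 0, 0, 0, 0, 0, 0, 0, 0], "claw": 100}}

```text
time: 26.15
tcp_pos: [0.6229, -0.1858, 0.012]
ee_rot: [[0.999, -0.052, 0.0], [-0.052, -0.999, -0.0], [0.0, -0.0, -1.0]]
ft_force: [0.0, -0.6, 0.2]
finger_gap: 0.0851
```

{"api": "servo_tool", "payload": {"increments": [0, 0, 0, 0, 0, -0.1428, 0, 0, 0, 0, 0, -0.1428, 0, 0, 0, 0, 0, -0.1428, 0, 0, 0, 0, 0, -0.1428, 0, 0, 0, 0, 0, -0.1428, 0, 0, 0, 0, 0, -0.1428, 0, 0, 0, 0, 0, -0.1428, 0, 0, 0, 0, 0, -0.1428, 0, 0, 0, 0, 0, -0.1428, 0, 0, 0, 0, 0, -0.1428, 0, 0, 0, 0, 0, -0.1428, 0, 0, 0, 0, 0, 0]}}

```text
time: 27.35
tcp_pos: [0.6226, -0.1862, 0.0116]
ee_rot: [[0.05, 0.999, -0.0], [0.999, -0.05, 0.0], [0.0, -0.0, -1.0]]
ft_force: [0.4, 0.1, 0.9]
finger_gap: 0.0854
```

{"api": "servo_tool", "payload": {"increments": [0, 0, 0, 0, 0, 0, 0, 0, 0, 0, 0, 0, 0, 0, 0, 0, 0, 0, 0, 0, 0, 0, 0, 0, 0, 0, -0.5, 0, 0, 0, 0, 0, -1, 0, 0, 0, 0, 0, -2, 0, 0, 0, 0, 0, -3, 0, 0, 0, 0, 0, -4, 0, 0, 0, 0, 0, 0, 0, 0, 0], "claw": 0, "force": 30}}

```text
time: 28.35
tcp_pos: [0.626, -0.1857, 0.1229]
ee_rot: [[0.052, 0.999, 0.009], [0.999, -0.052, -0.001], [-0.001, 0.009, -1.0]]
ft_force: [1.4, -1.4, -0.7]
finger_gap: 0.0648
```

```bash
python3 -c "
from h import *
st();to(.531,.0753,.11)"
```

```text
28.35 [ 0.626  -0.1857  0.1229] [[0.052, 0.999, 0.009], [0.999, -0.052, -0.001], [-0.001, 0.009, -1.0]] F [ 1.4 -1.4 -0.7] gap 0.0648 q [ 0.54  0.69 -0.55  1.62  0.42  0.95 -0.21]
go [ 25.57 -10.87   1.18]
```

{"api": "servo_tool", "payload": {"increments": [3.65, -1.5, 0, 0, 0, 0, 3.65, -1.5, 0, 0, 0, 0, 3.65, -1.5, 0, 0, 0, 0, 3.65, -1.5, 0, 0, 0, 0, 3.65, -1.5, 0, 0, 0, 0, 3.65, -1.5, 0, 0, 0, 0, 3.65, -1.5, 0, 0, 0, 0, 0, 0, 0, 0, 0, 0, 0, 0, 0, 0, 0, 0, 0, 0, 0, 0, 0, 0]}}

```text
time: 29.35
tcp_pos: [0.5316, 0.0737, 0.1169]
ee_rot: [[0.053, 0.999, 0.0], [0.999, -0.053, -0.001], [-0.001, 0.0, -1.0]]
ft_force: [0.2, -1.0, -0.3]
finger_gap: 0.0648
```

```bash
python3 -c "
from h import *
st();to(.531,.0753,.0465)
for c in ('top','scene'):
    ctrl.snapshot(c); print(marks('bowl1',c))"
```

```text
29.35 [0.5316 0.0737 0.1169] [[0.053, 0.999, 0.0], [0.999, -0.053, -0.001], [-0.001, 0.0, -1.0]] F [ 0.2 -1.  -0.3] gap 0.0648 q [ 0.15  0.55 -0.56  1.93  0.41  0.77 -0.69]
go [ 0.16 -0.06  7.04]
[([0.6226, -0.0796, -0.0008], 0.72), ([0.4728, -0.3304, -0.0024], 0.64)]
[([0.5299, 0.0725, 0.0084], 0.83), ([0.5272, -0.0789, -0.0026], 0.77), ([0.5323, 0.0733, 0.107], 0.7), ([0.6222, -0.0801, -0.0014], 0.66), ([0.4714, -0.3245, 0.0043], 0.58)]
```

{"api": "servo_tool", "payload": {"increments": [0.12, -0.05, 2, 0, 0, 0, 0, 0, 2, 0, 0, 0, 0, 0, 1, 0, 0, 0, 0, 0, 0.6, 0, 0, 0, 0, 0, 0.4, 0, 0, 0, 0, 0, 0.3, 0, 0, 0, 0, 0, 0.2, 0, 0, 0, 0, 0, 0.2, 0, 0, 0, 0, 0, 0, 0, 0, 0]}}

```text
time: 30.45
tcp_pos: [0.5309, 0.076, 0.0499]
ee_rot: [[0.052, 0.999, 0.0], [0.999, -0.052, -0.0], [-0.0, 0.0, -1.0]]
ft_force: [-0.4, -0.4, -0.6]
finger_gap: 0.0653
```

{"api": "servo_tool", "payload": {"increments": [0, 0, 0.2, 0, 0, 0, 0, 0, 0.15, 0, 0, 0, 0, 0, 0, 0, 0, 0]}}

```text
time: 30.75
tcp_pos: [0.5308, 0.076, 0.0463]
ee_rot: [[0.052, 0.999, -0.0], [0.999, -0.052, -0.0], [-0.0, -0.0, -1.0]]
ft_force: [0.8, -0.2, -0.5]
finger_gap: 0.0648
```

{"api": "servo_tool", "payload": {"increments": [0, 0, 0.15, 0, 0, 0, 0, 0, 0, 0, 0, 0]}}

```text
time: 30.95
tcp_pos: [0.531, 0.076, 0.0461]
ee_rot: [[0.052, 0.999, 0.001], [0.999, -0.052, -0.001], [-0.001, 0.001, -1.0]]
ft_force: [-4.5, -1.0, 18.2]
finger_gap: 0.0648
```

Contact came at exactly the nested height. I'll release and go for the third bowl near (0.471, −0.326).

{"api": "servo_tool", "payload": {"increments": [0, 0, -0.15, 0, 0, 0, 0, 0, 0, 0, 0, 0, 0, 0, 0, 0, 0, 0, 0, 0, 0, 0, 0, 0], "claw": 100}}

```text
time: 31.35
tcp_pos: [0.5308, 0.076, 0.0462]
ee_rot: [[0.052, 0.999, -0.0], [0.999, -0.052, 0.0], [0.0, -0.0, -1.0]]
ft_force: [-0.1, 0.5, 0.2]
finger_gap: 0.0854
```

{"api": "servo_tool", "payload": {"increments": [0, 0, -1, 0, 0, 0, 0, 0, -2, 0, 0, 0, 0, 0, -4, 0, 0, 0, 0, 0, -4, 0, 0, 0, -4, -0.4, 0, 0, 0, 0, -4, -0.4, 0, 0, 0, 0, -4, -0.4, 0, 0, 0, 0, -4, -0.4, 0, 0, 0, 0, -4, -0.4, 0, 0, 0, 0, 0, 0, 0, 0, 0, 0, 0, 0, 0, 0, 0, 0]}}

```text
time: 32.45
tcp_pos: [0.5002, -0.1236, 0.1568]
ee_rot: [[0.055, 0.999, 0.0], [0.999, -0.055, 0.0], [0.0, 0.0, -1.0]]
ft_force: [1.0, 1.5, -0.2]
finger_gap: 0.0853
```

```bash
python3 -c "
from h import *
st();to(.471,-.326,.15)
for c in ('top','scene'):
    ctrl.snapshot(c); print(marks('bowl1',c)); print(bowlmasks(c))"
```

```text
32.45 [ 0.5002 -0.1236  0.1568] [[0.055, 0.999, 0.0], [0.999, -0.055, 0.0], [0.0, 0.0, -1.0]] F [ 1.   1.5 -0.2] gap 0.0853 q [ 0.56  0.47 -0.59  1.94  0.35  0.83 -0.27]
go [-20.37  -1.82   0.68]
[([0.4739, -0.3279, -0.0013], 0.93), ([0.5209, -0.0809, 0.0013], 0.89), ([0.5264, 0.0745, 0.0326], 0.77), ([0.6226, -0.0832, -0.0002], 0.73), ([0.5294, 0.068, 0.0099], 0.47)]
[([0.4731, -0.3274], 0.98, 515, [202, 172, 120]), ([0.532, 0.078], 0.89, 509, [204, 176, 125]), ([0.6241, -0.0766], 0.7, 489, [225, 134, 38]), ([0.5246, -0.0775], 0.55, 463, [54, 102, 184])]
[([0.6268, -0.0783, -0.0], 0.91), ([0.4688, -0.3271, 0.004], 0.9), ([0.5303, 0.0786, 0.0331], 0.84), ([0.5277, -0.0777, -0.0027], 0.76), ([0.6717, 0.3693, 0.0008], 0.74), ([0.53, 0.0734, 0.007], 0.6), ([0.3456, -0.4383, 0.0013], 0.31), ([0.7418, -0.1457, 0.0013], 0.16)]
[([0.6225, -0.0796], 0.75, 587, [221, 119, 31]), ([0.5208, -0.0802], 0.72, 551, [39, 85, 162]), ([0.5047, 0.0699], 0.69, 584, [195, 163, 106]), ([0.5452, 0.0771], 0.68, 80, [114, 87, 50]), ([0.468, -0.3271], 0.62, 448, [194, 163, 106])]
```

{"api": "servo_tool", "payload": {"increments": [-4.1, -0.36, 0, 0, 0, 0, -4.1, -0.36, 0, 0, 0, 0, -4.1, -0.36, 0, 0, 0, 0, -4.1, -0.36, 0, 0, 0, 0, -4, -0.36, 0, 0, 0, 0, 0, 0, 0, 0, 0, 0.1428, 0, 0, 0, 0, 0, 0.1428, 0, 0, 0, 0, 0, 0.1428, 0, 0, 0, 0, 0, 0.1428, 0, 0, 0, 0, 0, 0.1428, 0, 0, 0, 0, 0, 0.1428, 0, 0, 0, 0, 0, 0.1428]}}

```text
time: 34.05
tcp_pos: [0.4722, -0.325, 0.1564]
ee_rot: [[0.871, 0.492, 0.0], [0.492, -0.871, 0.0], [0.0, -0.0, -1.0]]
ft_force: [0.0, 0.4, -0.2]
finger_gap: 0.0855
```

{"api": "servo_tool", "payload": {"increments": [0, 0, 0, 0, 0, 0.1428, 0, 0, 0, 0, 0, 0.1428, 0, 0, 0, 0, 0, 0.1428, 0, 0, 0, 0, 0, 0.1428, 0, 0, 0, 0, 0, 0, 0, 0, 0, 0, 0, 0]}}

```text
time: 34.65
tcp_pos: [0.4722, -0.3251, 0.1564]
ee_rot: [[0.999, -0.047, -0.0], [-0.047, -0.999, -0.0], [-0.0, 0.0, -1.0]]
ft_force: [0.7, -0.5, 0.9]
finger_gap: 0.0854
```

```bash
python3 -c "
from h import *
st()
to(.471,-.327,.0118)
ctrl.snapshot('scene'); print(marks('bowl1','scene'))
im=save('scene','s5')
im=im[150:290,160:300,::-1]; cv2.imwrite('pics/c6.png',cv2.resize(im,None,fx=4,fy=4,interpolation=cv2.INTER_CUBIC))"
```

```text
34.65 [ 0.4722 -0.3251  0.1564] [[0.999, -0.047, -0.0], [-0.047, -0.999, -0.0], [-0.0, 0.0, -1.0]] F [ 0.7 -0.5  0.9] gap 0.0854 q [ 0.61  0.5  -0.14  1.81  0.09  0.84 -1.19]
go [-0.1   0.2  14.46]
[([0.5321, 0.0772, 0.035], 0.62), ([0.625, -0.0783, -0.0021], 0.6), ([0.5277, -0.0775, 0.0009], 0.57), ([0.5291, 0.0778, 0.0083], 0.42)]
```

View pics/c6.png

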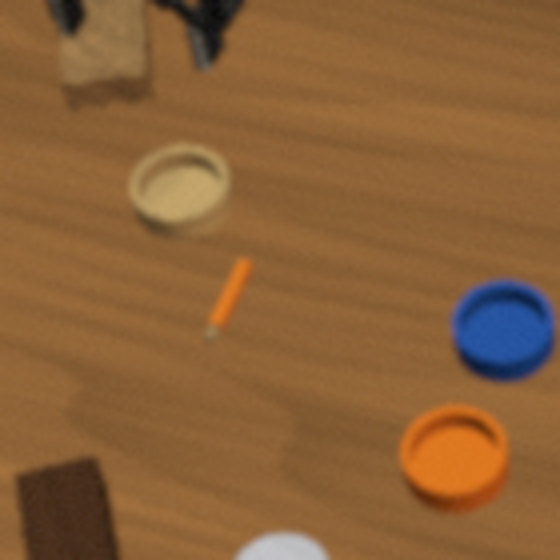

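The third bowl is still at scene pixel (205,197), with the pencil's near end at (221,215), clear of the finger path. Same double grip again.

{"api": "servo_tool", "payload": {"increments": [-0.1, 0.2, 2.5, 0, 0, 0, 0, 0, 3, 0, 0, 0, 0, 0, 3, 0, 0, 0, 0, 0, 3, 0, 0, 0, 0, 0, 1.7, 0, 0, 0, 0, 0, 0.8, 0, 0, 0, 0, 0, 0.4, 0, 0, 0, 0, 0, 0, 0, 0, 0]}}

```text
time: 35.6
tcp_pos: [0.471, -0.3276, 0.0126]
ee_rot: [[0.999, -0.052, 0.0], [-0.052, -0.999, -0.0], [0.0, 0.0, -1.0]]
ft_force: [-0.6, -0.2, 0.1]
finger_gap: 0.0854
```

{"api": "servo_tool", "payload": {"increments": [0, 0, 0, 0, 0, 0, 0, 0, 0, 0, 0, 0, 0, 0, 0, 0, 0, 0, 0, 0, 0, 0, 0, 0], "claw": 0, "force": 20}}

```text
time: 36.0
tcp_pos: [0.4713, -0.3278, 0.0137]
ee_rot: [[0.999, -0.052, 0.002], [-0.052, -0.999, -0.001], [0.002, 0.001, -1.0]]
ft_force: [-0.6, -0.1, 4.9]
finger_gap: 0.0662
```

{"api": "servo_tool", "payload": {"increments": [0, 0, 0, 0, 0, 0, 0, 0, 0, 0, 0, 0, 0, 0, 0, 0, 0, 0], "claw": 100}}

```text
time: 36.3
tcp_pos: [0.4709, -0.3275, 0.0127]
ee_rot: [[0.999, -0.052, 0.0], [-0.052, -0.999, -0.0], [0.0, 0.0, -1.0]]
ft_force: [-0.1, 0.2, 0.2]
finger_gap: 0.0852
```

{"api": "servo_tool", "payload": {"increments": [0, 0, 0, 0, 0, -0.1428, 0, 0, 0, 0, 0, -0.1428, 0, 0, 0, 0, 0, -0.1428, 0, 0, 0, 0, 0, -0.1428, 0, 0, 0, 0, 0, -0.1428, 0, 0, 0, 0, 0, -0.1428, 0, 0, 0, 0, 0, -0.1428, 0, 0, 0, 0, 0, -0.1428, 0, 0, 0, 0, 0, -0.1428, 0, 0, 0, 0, 0, -0.1428, 0, 0, 0, 0, 0, -0.1428, 0, 0, 0, 0, 0, 0]}}

```text
time: 37.5
tcp_pos: [0.4705, -0.3277, 0.0122]
ee_rot: [[0.05, 0.999, -0.0], [0.999, -0.05, 0.0], [0.0, -0.0, -1.0]]
ft_force: [-0.1, 0.1, 0.8]
finger_gap: 0.0856
```

{"api": "servo_tool", "payload": {"increments": [0, 0, 0, 0, 0, 0, 0, 0, 0, 0, 0, 0, 0, 0, 0, 0, 0, 0, 0, 0, 0, 0, 0, 0, 0, 0, -0.5, 0, 0, 0, 0, 0, -1, 0, 0, 0, 0, 0, -2, 0, 0, 0, 0, 0, -4, 0, 0, 0, 0, 0, -5, 0, 0, 0, 0, 0, 0, 0, 0, 0, 0, 0, 0, 0, 0, 0], "claw": 0, "force": 30}}

```text
time: 38.6
tcp_pos: [0.4713, -0.3278, 0.1392]
ee_rot: [[0.053, 0.999, 0.002], [0.999, -0.053, -0.002], [-0.002, 0.002, -1.0]]
ft_force: [-0.1, -0.3, -1.6]
finger_gap: 0.064
```

```bash
python3 -c "
from h import *
st();to(.531,.076,.14)"
```

```text
38.6 [ 0.4713 -0.3278  0.1392] [[0.053, 0.999, 0.002], [0.999, -0.053, -0.002], [-0.002, 0.002, -1.0]] F [-0.1 -0.3 -1.6] gap 0.064 q [ 0.95  0.59 -0.66  1.81  0.46  0.89  0.03]
go [40.64  3.84 -0.14]
```

{"api": "servo_tool", "payload": {"increments": [4.06, 0.39, 0, 0, 0, 0, 4.06, 0.39, 0, 0, 0, 0, 4.06, 0.39, 0, 0, 0, 0, 4.06, 0.39, 0, 0, 0, 0, 4.06, 0.39, 0, 0, 0, 0, 4.06, 0.39, 0, 0, 0, 0, 4.06, 0.39, 0, 0, 0, 0, 4.06, 0.39, 0, 0, 0, 0, 4.06, 0.39, 0, 0, 0, 0, 4.06, 0.39, 0, 0, 0, 0, 0, 0, 0, 0, 0, 0, 0, 0, 0, 0, 0, 0]}}

```text
time: 39.8
tcp_pos: [0.53, 0.0769, 0.1364]
ee_rot: [[0.049, 0.999, -0.002], [0.999, -0.049, -0.0], [-0.0, -0.002, -1.0]]
ft_force: [0.2, -1.9, -1.0]
finger_gap: 0.0645
```

{"api": "servo_tool", "payload": {"increments": [0, 0, 0, 0, 0, 0, 0, 0, 0, 0, 0, 0]}}

```text
time: 40.0
tcp_pos: [0.5305, 0.0743, 0.1369]
ee_rot: [[0.054, 0.999, -0.001], [0.999, -0.054, -0.001], [-0.001, -0.001, -1.0]]
ft_force: [-0.4, -0.0, -0.9]
finger_gap: 0.064
```

```bash
python3 -c "
from h import *
st();to(.531,.076,.0705)
for c in ('top','scene'):
    ctrl.snapshot(c); print(marks('bowl1',c))"
```

```text
40.0 [0.5305 0.0743 0.1369] [[0.054, 0.999, -0.001], [0.999, -0.054, -0.001], [-0.001, -0.001, -1.0]] F [-0.4 -0.  -0.9] gap 0.064 q [ 0.22  0.54 -0.66  1.91  0.44  0.84 -0.73]
go [0.18 0.05 6.64]
[([0.5244, -0.0787, 0.0027], 0.84), ([0.6232, -0.079, -0.0004], 0.84)]
[([0.6261, -0.078, 0.0003], 0.88), ([0.5238, -0.0767, -0.0028], 0.77), ([0.5277, 0.073, 0.1274], 0.57), ([0.5293, 0.0752, 0.0091], 0.54)]
```

{"api": "servo_tool", "payload": {"increments": [0.14, 0.04, 2, 0, 0, 0, 0, 0, 2, 0, 0, 0, 0, 0, 1, 0, 0, 0, 0, 0, 0.5, 0, 0, 0, 0, 0, 0.3, 0, 0, 0, 0, 0, 0.3, 0, 0, 0, 0, 0, 0.2, 0, 0, 0, 0, 0, 0.2, 0, 0, 0, 0, 0, 0, 0, 0, 0]}}

```text
time: 41.1
tcp_pos: [0.5314, 0.0774, 0.0724]
ee_rot: [[0.052, 0.999, 0.0], [0.999, -0.052, -0.0], [0.0, 0.0, -1.0]]
ft_force: [0.5, -0.5, -0.2]
finger_gap: 0.0643
```

{"api": "servo_tool", "payload": {"increments": [0, 0, 0.15, 0, 0, 0, 0, 0, 0, 0, 0, 0]}}

```text
time: 41.3
tcp_pos: [0.5313, 0.0774, 0.0709]
ee_rot: [[0.052, 0.999, 0.0], [0.999, -0.052, -0.0], [-0.0, 0.0, -1.0]]
ft_force: [-0.9, 0.8, -1.0]
finger_gap: 0.064
```

{"api": "servo_tool", "payload": {"increments": [-0.1, 0, 0.1, 0, 0, 0, 0, 0, 0.1, 0, 0, 0, 0, 0, 0, 0, 0, 0]}}

```text
time: 41.6
tcp_pos: [0.5314, 0.0773, 0.0706]
ee_rot: [[0.051, 0.999, 0.002], [0.999, -0.051, 0.0], [0.0, 0.002, -1.0]]
ft_force: [-5.6, 0.4, 21.2]
finger_gap: 0.0641
```

It touched home at the expected height, 24 mm above the last. I'll release, rise and check.

{"api": "servo_tool", "payload": {"increments": [0, 0, -0.15, 0, 0, 0, 0, 0, 0, 0, 0, 0, 0, 0, 0, 0, 0, 0, 0, 0, 0, 0, 0, 0], "claw": 100}}

```text
time: 42.0
tcp_pos: [0.5312, 0.0763, 0.0702]
ee_rot: [[0.052, 0.999, -0.0], [0.999, -0.052, -0.0], [-0.0, -0.0, -1.0]]
ft_force: [-0.5, -0.0, -0.3]
finger_gap: 0.0852
```

{"api": "servo_tool", "payload": {"increments": [0, 0, -1, 0, 0, 0, 0, 0, -2, 0, 0, 0, 0, 0, -4, 0, 0, 0, 0, 0, -4, 0, 0, 0, 4, 0, 0, 0, 0, 0, 4, 0, 0, 0, 0, 0, 4, 0, 0, 0, 0, 0, 4, 0, 0, 0, 0, 0, 4, 0, 0, 0, 0, 0, 4, 0, 0, 0, 0, 0, 0, 0, 0, 0, 0, 0, 0, 0, 0, 0, 0, 0]}}

```text
time: 43.2
tcp_pos: [0.5431, 0.3172, 0.1806]
ee_rot: [[0.05, 0.999, -0.001], [0.999, -0.05, 0.0], [0.0, -0.001, -1.0]]
ft_force: [-0.5, -0.8, -0.0]
finger_gap: 0.0854
```

```bash
python3 -c "
from h import *
st();to(.5446,.3242,.069)
for c in ('top','scene'):
    ctrl.snapshot(c); print(marks('bowl1',c),marks('jaw_knob',c))
im=save('scene','s6')
im=im[150:320,270:470,::-1]; cv2.imwrite('pics/c7.png',cv2.resize(im,None,fx=4,fy=3.5,interpolation=cv2.INTER_CUBIC))"
```

```text
43.2 [0.5431 0.3172 0.1806] [[0.05, 0.999, -0.001], [0.999, -0.05, 0.0], [0.0, -0.001, -1.0]] F [-0.5 -0.8 -0. ] gap 0.0854 q [-0.2   0.62 -0.67  1.62  0.42  1.06 -1.04]
go [ 0.71  0.12 11.16]
[([0.5249, -0.0781, 0.0044], 0.97), ([0.5351, 0.0769, 0.0584], 0.76), ([0.6224, -0.0794, 0.0018], 0.76), ([0.5279, 0.0748, 0.032], 0.48), ([0.5299, 0.0689, 0.0108], 0.37)] [([0.5464, 0.3276, 0.0875], 0.62)]
[([0.5273, 0.077, 0.0618], 0.86), ([0.5302, 0.0766, 0.0062], 0.7), ([0.6251, -0.0795, -0.0], 0.7), ([0.5237, -0.0792, 0.0004], 0.65), ([0.5288, 0.0792, 0.0339], 0.46), ([0.7781, 0.0488, -0.0004], 0.21)] [([0.5486, 0.3266, 0.0937], 0.85)]
```

View pics/c7.png

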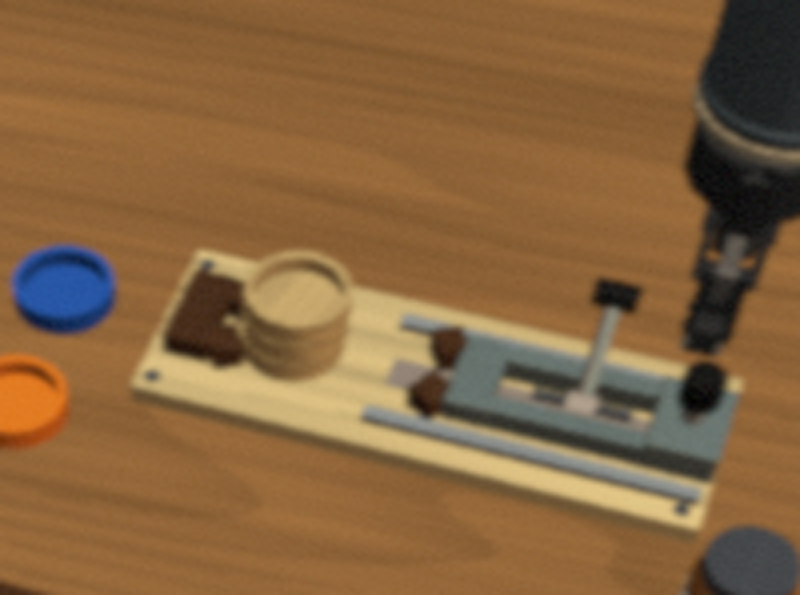

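Three bowls nest in a straight stack (crop 297,315; z 0.009/0.033/0.06) and the jaw is fully back. Now I'll grip the knob and slide the jaw in.

{"api": "servo_tool", "payload": {"increments": [0.75, 0.1, 3, 0, 0, 0, 0, 0, 3, 0, 0, 0, 0, 0, 3, 0, 0, 0, 0, 0, 1.5, 0, 0, 0, 0, 0, 0.5, 0, 0, 0, 0, 0, 0, 0, 0, 0], "claw": 65}}

```text
time: 44.15
tcp_pos: [0.5453, 0.3235, 0.0706]
ee_rot: [[0.052, 0.999, -0.0], [0.999, -0.052, 0.0], [0.0, -0.0, -1.0]]
ft_force: [0.4, -0.4, 0.1]
finger_gap: 0.0554
```

{"api": "servo_tool", "payload": {"increments": [0, 0, 0, 0, 0, 0, 0, 0, 0, 0, 0, 0, 0, 0, 0, 0, 0, 0, 0, 0, 0, 0, 0, 0, 0, 0, 0, 0, 0, 0], "claw": 0, "force": 30}}

```text
time: 44.65
tcp_pos: [0.5446, 0.3241, 0.072]
ee_rot: [[0.052, 0.999, 0.0], [0.999, -0.052, 0.001], [0.001, 0.0, -1.0]]
ft_force: [-4.5, -0.8, 7.3]
finger_gap: 0.0254
```

{"api": "servo_tool", "payload": {"increments": [-0.8, 0, 0, 0, 0, 0, -0.8, 0, 0, 0, 0, 0, -0.8, 0, 0, 0, 0, 0, -0.8, 0, 0, 0, 0, 0, -0.8, 0, 0, 0, 0, 0, -0.6, 0, 0, 0, 0, 0, -0.4, 0, 0, 0, 0, 0, 0, 0, 0, 0, 0, 0, 0, 0, 0, 0, 0, 0]}}

```text
time: 45.55
tcp_pos: [0.5417, 0.2737, 0.0719]
ee_rot: [[0.052, 0.999, -0.0], [0.999, -0.052, 0.0], [0.0, -0.0, -1.0]]
ft_force: [-7.3, -0.3, 12.8]
finger_gap: 0.025
```

{"api": "servo_tool", "payload": {"increments": [-0.2, 0, 0, 0, 0, 0, -0.2, 0, 0, 0, 0, 0, 0, 0, 0, 0, 0, 0]}}

```text
time: 45.85
tcp_pos: [0.5415, 0.2704, 0.0719]
ee_rot: [[0.051, 0.999, 0.0], [0.999, -0.051, 0.001], [0.001, 0.0, -1.0]]
ft_force: [-6.0, 2.5, 10.9]
finger_gap: 0.0251
```

{"api": "servo_tool", "payload": {"increments": [-0.2, 0, 0, 0, 0, 0, 0, 0, 0, 0, 0, 0]}}

```text
time: 46.05
tcp_pos: [0.5414, 0.2685, 0.0719]
ee_rot: [[0.051, 0.999, 0.0], [0.999, -0.051, 0.002], [0.002, 0.0, -1.0]]
ft_force: [-6.6, 2.3, 10.0]
finger_gap: 0.0254
```

{"api": "servo_tool", "payload": {"increments": [-0.2, 0, 0, 0, 0, 0, 0, 0, 0, 0, 0, 0]}}

```text
time: 46.25
tcp_pos: [0.5413, 0.2665, 0.0719]
ee_rot: [[0.051, 0.999, 0.0], [0.999, -0.051, 0.002], [0.002, 0.0, -1.0]]
ft_force: [-6.5, 2.6, 10.3]
finger_gap: 0.0253
```

{"api": "servo_tool", "payload": {"increments": [-0.2, 0, 0, 0, 0, 0, 0, 0, 0, 0, 0, 0]}}

```text
time: 46.45
tcp_pos: [0.5413, 0.2661, 0.0719]
ee_rot: [[0.05, 0.999, 0.001], [0.999, -0.05, 0.004], [0.004, 0.0, -1.0]]
ft_force: [-6.3, 6.1, 6.6]
finger_gap: 0.025
```

{"api": "servo_tool", "payload": {"increments": [-0.1, 0, 0, 0, 0, 0, 0, 0, 0, 0, 0, 0]}}

```text
time: 46.65
tcp_pos: [0.5413, 0.2661, 0.0719]
ee_rot: [[0.05, 0.999, 0.001], [0.999, -0.05, 0.005], [0.006, 0.001, -1.0]]
ft_force: [-5.3, 9.5, 4.3]
finger_gap: 0.0249
```

The jaw met the bowl at TCP y = 0.266, so it reads about 0.017, and the push reached 9.5 N. I'll release, go round to the lever's −x side and close the fingers.

{"api": "servo_tool", "payload": {"increments": [0, 0, 0, 0, 0, 0, 0, 0, 0, 0, 0, 0, 0, 0, -1, 0, 0, 0, 0, 0, -3, 0, 0, 0, 0, 0, -4, 0, 0, 0, 0, 0, -3, 0, 0, 0, 0, 0, 0, 0, 0, 0], "claw": 65}}

```text
time: 47.35
tcp_pos: [0.5438, 0.2637, 0.1855]
ee_rot: [[0.053, 0.999, 0.007], [0.999, -0.053, 0.003], [0.004, 0.006, -1.0]]
ft_force: [-0.4, -0.2, -0.5]
finger_gap: 0.0554
```

{"api": "servo_tool", "payload": {"increments": [-3, -5, 0, 0, 0, 0, -3, -5, 0, 0, 0, 0, 0, 0, 0, 0, 0, 0, 0, 0, 0, 0, 0, 0], "claw": 0}}

```text
time: 47.75
tcp_pos: [0.4533, 0.2144, 0.1808]
ee_rot: [[0.052, 0.999, 0.001], [0.999, -0.052, -0.001], [-0.001, 0.001, -1.0]]
ft_force: [0.6, -0.0, 0.5]
finger_gap: 0.0003
```

```bash
python3 -c "
from h import *
st();to(.436,.2065,.087)
for c in ('top','scene'):
    ctrl.snapshot(c); print(marks('bowl1',c),marks('jaw_knob',c),marks('lever_knob',c))"
```

```text
47.75 [0.4533 0.2144 0.1808] [[0.052, 0.999, 0.001], [0.999, -0.052, -0.001], [-0.001, 0.001, -1.0]] F [ 0.6 -0.   0.5] gap 0.0003 q [-0.03  0.45 -0.72  1.94  0.38  0.89 -0.99]
go [-0.87 -1.69  9.38]
[([0.5308, 0.0744, 0.0552], 0.84), ([0.5234, -0.0791, 0.0034], 0.7), ([0.622, -0.0789, -0.0002], 0.59), ([0.5305, 0.0735, 0.0315], 0.57), ([0.5297, 0.0724, 0.013], 0.51)] [([0.541, 0.2668, 0.0883], 0.86)] [([0.4802, 0.2064, 0.0935], 0.64)]
[([0.5289, 0.0779, 0.0626], 0.92), ([0.5285, -0.0763, -0.0011], 0.7), ([0.6246, -0.0762, -0.0014], 0.69), ([0.5325, 0.0765, 0.0063], 0.47)] [([0.5404, 0.2668, 0.0934], 0.71)] [([0.4809, 0.2027, 0.0938], 0.77)]
```

{"api": "servo_tool", "payload": {"increments": [-0.9, -1.7, 0, 0, 0, 0, 0, 0, 4, 0, 0, 0, 0, 0, 4, 0, 0, 0, 0, 0, 1.3, 0, 0, 0, 0, 0, 0, 0, 0, 0]}}

```text
time: 48.65
tcp_pos: [0.4354, 0.2074, 0.0862]
ee_rot: [[0.051, 0.999, -0.003], [0.999, -0.051, -0.001], [-0.001, -0.003, -1.0]]
ft_force: [-0.5, 0.5, -0.6]
finger_gap: -0.0
```

{"api": "servo_tool", "payload": {"increments": [0, 1, 0, 0, 0, 0, 0, 1, 0, 0, 0, 0, 0, 1, -0.3, 0, 0, 0, 0, 1, -0.4, 0, 0, 0, 0, 1, -0.5, 0, 0, 0, 0, 1, -0.5, 0, 0, 0, 0, 1, -0.5, 0, 0, 0, 0, 1, -0.1, 0, 0, 0]}}

```text
time: 49.45
tcp_pos: [0.5189, 0.2064, 0.1162]
ee_rot: [[0.051, 0.999, 0.008], [0.999, -0.051, 0.004], [0.005, 0.008, -1.0]]
ft_force: [-4.9, 0.8, 33.9]
finger_gap: -0.0002
```

{"api": "servo_tool", "payload": {"increments": [0, 1, 0.1, 0, 0, 0, 0, 1, 0.2, 0, 0, 0, 0, 1, 0.3, 0, 0, 0, 0, 0.7, 0.3, 0, 0, 0, 0, 0.6, 0.2, 0, 0, 0, 0, 0.6, 0, 0, 0, 0, 0, 0.4, 0.1, 0, 0, 0, 0, 0, 0, 0, 0, 0]}}

```text
time: 50.25
tcp_pos: [0.5689, 0.2003, 0.0977]
ee_rot: [[0.052, 0.999, -0.001], [0.999, -0.052, -0.001], [-0.001, -0.001, -1.0]]
ft_force: [-1.9, -0.8, 0.5]
finger_gap: 0.0002
```

```bash
python3 -c "
from h import *
st()
for c in ('top','scene'):
    ctrl.snapshot(c); print(marks('jaw_knob',c),marks('lever_knob',c))"
```

```text
50.25 [0.5689 0.2003 0.0977] [[0.052, 0.999, -0.001], [0.999, -0.052, -0.001], [-0.001, -0.001, -1.0]] F [-1.9 -0.8  0.5] gap 0.0002 q [-0.03  0.68 -0.63  1.77  0.51  0.86 -0.94]
[([0.5446, 0.2708, 0.0902], 0.62)] []
[([0.5408, 0.2682, 0.0944], 0.63), ([0.6716, 0.3691, 0.0001], 0.49)] [([0.5298, 0.0789, 0.0009], 0.6), ([0.5886, 0.1982, 0.0967], 0.49), ([0.5258, 0.0758, 0.0337], 0.46)]
```

```bash
python3 -c "
from h import *
for i in range(2):
  for c in ('top','scene'):
    ctrl.snapshot(c); print(c,marks('jaw_knob',c))
im=save('scene','s7')
a=cv2.resize(im[215:295,290:430,::-1],None,fx=5,fy=5,interpolation=cv2.INTER_CUBIC)
cv2.imwrite('pics/c8.png',a)"
```

```text
top [([0.5403, 0.2721, 0.0894], 0.64), ([0.5309, -0.2687, 0.0006], 0.42)]
scene [([0.5431, 0.2687, 0.0905], 0.56), ([0.7421, -0.2856, 0.0012], 0.3)]
top [([0.5423, 0.2708, 0.0901], 0.57)]
scene [([0.5432, 0.2698, 0.0932], 0.89)]
```

View pics/c8.png

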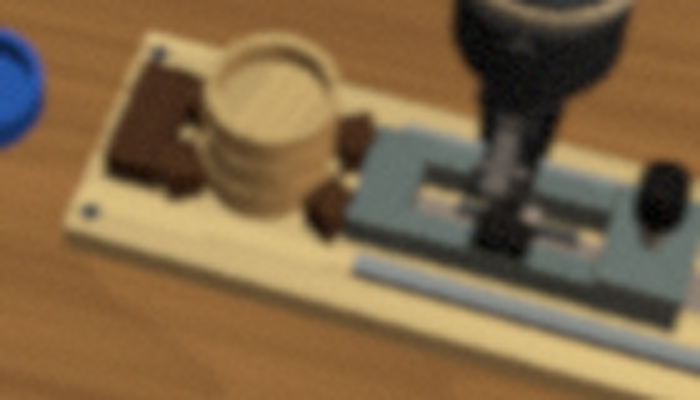

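```bash
cat >> h.py <<'E'
def knobshift(img,ref='pics/s6.png'):
    "knob displacement from s6 along clamp x (m): match dark knob by upsampled template"
    k=8; a=cv2.imread(ref)
    u0=proj([.5446,.3241,.09],'scene')[0]; out=[]
    for h in (7,9,11):
        x,y=np.round(u0).astype(int); T=cv2.resize(a[y-h:y+h,x-h:x+h],None,fx=k,fy=k,interpolation=cv2.INTER_CUBIC)
        u1=np.round(proj([.5413,.268,.09],'scene')[0]).astype(int); w=h+8
        S=cv2.resize(img[u1[1]-w:u1[1]+w,u1[0]-w:u1[0]+w],None,fx=k,fy=k,interpolation=cv2.INTER_CUBIC)
        _,v,_,l=cv2.minMaxLoc(cv2.matchTemplate(S,T,cv2.TM_CCOEFF_NORMED))
        d=np.array(u1)-w+np.array(l)/k-(np.array([x,y])-h)
        p=ray([u0,u0+d],'scene',.09); out.append((round(v,3),np.round(p[1]-p[0],4)[:2].tolist()))
    return out
E
python3 -c "
from h import *
print(knobshift(cv2.imread('pics/s7.png')))"
```

```text
[(0.992, [-0.0033, -0.0551]), (0.992, [-0.0029, -0.0553]), (0.959, [-0.0029, -0.055])]
```

Template matching shows the knob moved 55.1 mm from fully back, against 58.0 when snug, so the jaw slipped back about 3 mm during the flip. To mend that, I'll raise the lever to upright (free), re-seat the jaw, then lock slowly.

{"api": "servo_tool", "payload": {"increments": [0, -1, -2, 0, 0, 0, 0, 0, -4, 0, 0, 0, 0, 0, -3, 0, 0, 0, 0, 4, 0, 0, 0, 0, 0, 4, 0, 0, 0, 0, 0, 2, 0, 0, 0, 0, 0, 0, 0, 0, 0, 0, 0, 0, 4, 0, 0, 0, 0, 0, 4, 0, 0, 0, 0, 0, 2.5, 0, 0, 0, 0, 0, 0.4, 0, 0, 0, 0, 0, 0, 0, 0, 0]}}

```text
time: 52.2
tcp_pos: [0.6582, 0.1963, 0.0794]
ee_rot: [[0.051, 0.999, -0.001], [0.999, -0.051, 0.0], [-0.0, -0.001, -1.0]]
ft_force: [0.1, -0.0, 0.8]
finger_gap: -0.0001
```

```bash
python3 -c "
from h import *
st();to(.56,.2,.1)
for c in ('top','scene'):
    ctrl.snapshot(c); print(marks('jaw_knob',c),marks('lever_knob',c))
print(knobshift(save('scene','s8')[:,:,::-1]))"
```

```text
52.2 [0.6582 0.1963 0.0794] [[0.051, 0.999, -0.001], [0.999, -0.051, 0.0], [-0.0, -0.001, -1.0]] F [ 0.1 -0.   0.8] gap -0.0001 q [-0.02  0.8  -0.62  1.55  0.53  0.96 -0.85]
go [-0.13 -9.83 -2.05]
[([0.5434, 0.2702, 0.0888], 0.91)] [([0.5913, 0.203, 0.0986], 0.62), ([0.7806, 0.0504, 0.0017], 0.49)]
[([0.5429, 0.2692, 0.0953], 0.72)] []
[(0.991, [-0.0032, -0.0553]), (0.992, [-0.0029, -0.0553]), (0.958, [-0.0029, -0.055])]
```

{"api": "servo_tool", "payload": {"increments": [0, -1, 0, 0, 0, 0, 0, -1, 0, 0, 0, 0, 0, -1, 0, 0, 0, 0, 0, -0.7, -0.2, 0, 0, 0, 0, -0.7, -0.3, 0, 0, 0, 0, -0.7, -0.3, 0, 0, 0, 0, -0.7, -0.3, 0, 0, 0, 0, -0.7, -0.3, 0, 0, 0, 0, -0.7, -0.2, 0, 0, 0, 0, -0.7, -0.2, 0, 0, 0, 0, -0.7, -0.2, 0, 0, 0, 0, -0.7, 0, 0, 0, 0]}}

```text
time: 53.75
tcp_pos: [0.5656, 0.2009, 0.0998]
ee_rot: [[0.052, 0.999, 0.001], [0.999, -0.052, 0.0], [0.0, 0.001, -1.0]]
ft_force: [2.0, -0.2, 1.4]
finger_gap: 0.0
```

{"api": "servo_tool", "payload": {"increments": [0, -0.6, 0, 0, 0, 0, 0, 0, 0, 0, 0, 0]}}

```text
time: 53.95
tcp_pos: [0.5585, 0.2011, 0.0991]
ee_rot: [[0.051, 0.999, -0.002], [0.999, -0.051, -0.001], [-0.001, -0.002, -1.0]]
ft_force: [0.5, -0.1, -0.6]
finger_gap: -0.0001
```

{"api": "servo_tool", "payload": {"increments": [0, 1.5, 0, 0, 0, 0, 0, 2, -1, 0, 0, 0, 0, 0, -4, 0, 0, 0, 0, 0, -4, 0, 0, 0, 4, 0, 0, 0, 0, 0, 2.8, -2.5, 0, 0, 0, 0, 0, -2.9, 0, 0, 0, 0, 0, 0, 0, 0, 0, 0], "claw": 0}}

```text
time: 54.75
tcp_pos: [0.5401, 0.2719, 0.1891]
ee_rot: [[0.046, 0.999, -0.003], [0.999, -0.046, -0.001], [-0.001, -0.003, -1.0]]
ft_force: [-0.5, 0.9, 0.1]
finger_gap: 0.0002
```

```bash
python3 -c "
from h import *
st();to(.5415,.2695,.071)
for c in ('top','scene'):
    ctrl.snapshot(c); print(marks('jaw_knob',c),marks('lever_knob',c))
print(knobshift(save('scene','s9')[:,:,::-1]))"
```

```text
54.75 [0.5401 0.2719 0.1891] [[0.046, 0.999, -0.003], [0.999, -0.046, -0.001], [-0.001, -0.003, -1.0]] F [-0.5  0.9  0.1] gap 0.0002 q [-0.11  0.58 -0.69  1.67  0.42  1.05 -0.98]
go [-0.23  0.19 11.81]
[([0.5444, 0.2725, 0.0892], 0.78)] [([0.537, 0.2055, 0.1157], 0.54)]
[([0.5408, 0.2694, 0.0935], 0.69)] [([0.5368, 0.2031, 0.1146], 0.81)]
[(0.992, [-0.0032, -0.0553]), (0.993, [-0.0029, -0.0553]), (0.958, [-0.0029, -0.055])]
```

The lever is upright and free. Re-seating the jaw.

{"api": "servo_tool", "payload": {"increments": [-0.2, 0.15, 3, 0, 0, 0, 0, 0, 3, 0, 0, 0, 0, 0, 3, 0, 0, 0, 0, 0, 2, 0, 0, 0, 0, 0, 0.8, 0, 0, 0, 0, 0, 0, 0, 0, 0], "claw": 65}}

```text
time: 55.7
tcp_pos: [0.5458, 0.2675, 0.0705]
ee_rot: [[0.052, 0.999, -0.002], [0.999, -0.052, -0.001], [-0.001, -0.002, -1.0]]
ft_force: [0.1, 0.2, 0.3]
finger_gap: 0.0555
```

{"api": "servo_tool", "payload": {"increments": [0, 0, 0, 0, 0, 0, 0, 0, 0, 0, 0, 0, 0, 0, 0, 0, 0, 0, 0, 0, 0, 0, 0, 0, 0, 0, 0, 0, 0, 0], "claw": 0}}

```text
time: 56.2
tcp_pos: [0.5415, 0.269, 0.0726]
ee_rot: [[0.049, 0.999, -0.005], [0.999, -0.049, -0.001], [-0.001, -0.005, -1.0]]
ft_force: [-18.5, -0.1, 11.3]
finger_gap: 0.0253
```

{"api": "servo_tool", "payload": {"increments": [-0.1, 0, 0, 0, 0, 0, -0.1, 0, 0, 0, 0, 0, -0.1, 0, 0, 0, 0, 0, 0, 0, 0, 0, 0, 0]}}

```text
time: 56.6
tcp_pos: [0.5414, 0.2671, 0.0726]
ee_rot: [[0.049, 0.999, -0.005], [0.999, -0.049, 0.001], [0.001, -0.005, -1.0]]
ft_force: [-17.9, 1.8, 9.2]
finger_gap: 0.0248
```

{"api": "servo_tool", "payload": {"increments": [-0.1, 0, 0, 0, 0, 0, 0, 0, 0, 0, 0, 0]}}

```text
time: 56.8
tcp_pos: [0.5413, 0.2662, 0.0726]
ee_rot: [[0.049, 0.999, -0.005], [0.999, -0.049, 0.001], [0.001, -0.005, -1.0]]
ft_force: [-19.0, 3.5, 8.3]
finger_gap: 0.0253
```

{"api": "servo_tool", "payload": {"increments": [-0.1, 0, 0, 0, 0, 0, 0, 0, 0, 0, 0, 0]}}

```text
time: 57.0
tcp_pos: [0.5413, 0.266, 0.0727]
ee_rot: [[0.048, 0.999, -0.005], [0.999, -0.048, 0.002], [0.002, -0.005, -1.0]]
ft_force: [-18.1, 5.1, 7.3]
finger_gap: 0.0251
```

{"api": "servo_tool", "payload": {"increments": [-0.1, -0.35, 0, 0, 0, 0, -0.2, 0, 0, 0, 0, 0, 0, 0, 0, 0, 0, 0]}}

```text
time: 57.3
tcp_pos: [0.5412, 0.2656, 0.0727]
ee_rot: [[0.049, 0.999, 0.001], [0.999, -0.049, 0.008], [0.008, 0.001, -1.0]]
ft_force: [-2.1, 14.4, -7.8]
finger_gap: 0.0254
```

```bash
python3 -c "
from h import *
st(); print(knobshift(save('scene','s10')[:,:,::-1]))"
```

```text
57.3 [0.5412 0.2656 0.0727] [[0.049, 0.999, 0.001], [0.999, -0.049, 0.008], [0.008, 0.001, -1.0]] F [-2.1 14.4 -7.8] gap 0.0254 q [-0.15  0.7  -0.62  1.8   0.54  0.81 -1.08]
[(0.639, [0.005, -0.0622]), (0.661, [0.0047, -0.0599]), (0.661, [0.002, -0.0595])]
```

{"api": "servo_tool", "payload": {"increments": [0, 0, 0, 0, 0, 0, 0, 0, 0, 0, 0, 0, 0, 0, -1, 0, 0, 0, 0, 0, -3, 0, 0, 0, 0, 0, -4, 0, 0, 0, 0, 0, -2, 0, 0, 0, 0, -4, 0, 0, 0, 0, -3, -2, 0, 0, 0, 0, -2.9, 0, 0, 0, 0, 0, 0, 0, 0, 0, 0, 0, 0, 0, 0, 0, 0, 0], "claw": 65}}

```text
time: 58.45
tcp_pos: [0.4797, 0.2036, 0.1725]
ee_rot: [[0.054, 0.999, 0.002], [0.999, -0.054, -0.0], [0.0, 0.002, -1.0]]
ft_force: [-0.4, 0.7, 0.5]
finger_gap: 0.0554
```

{"api": "servo_tool", "payload": {"increments": [0, 0, 0, 0, 0, 0, 0, 0, 0, 0, 0, 0, 0, 0, 0, 0, 0, 0, 0, 0, 0, 0, 0, 0], "claw": 0}}

```text
time: 58.85
tcp_pos: [0.479, 0.2048, 0.1713]
ee_rot: [[0.051, 0.999, -0.0], [0.999, -0.051, 0.0], [0.0, -0.0, -1.0]]
ft_force: [0.0, -0.4, 0.3]
finger_gap: 0.0003
```

```bash
python3 -c "
from h import *
st(); to(.484,.204,.1);print(knobshift(save('scene','s11')[:,:,::-1]))
for c in ('top','scene'):
    ctrl.snapshot(c); print(marks('jaw_knob',c),marks('lever_knob',c))"
```

```text
58.85 [0.479  0.2048 0.1713] [[0.051, 0.999, -0.0], [0.999, -0.051, 0.0], [0.0, -0.0, -1.0]] F [ 0.  -0.4  0.3] gap 0.0003 q [-0.    0.49 -0.72  1.9   0.4   0.9  -0.97]
go [-0.06  0.5   7.13]
[(0.992, [-0.0033, -0.0577]), (0.994, [-0.0033, -0.0577]), (0.961, [-0.0033, -0.0577])]
[([0.5434, 0.2695, 0.087], 0.98), ([0.349, -0.4403, -0.0012], 0.25)] [([0.5354, 0.2031, 0.1161], 0.68)]
[([0.5412, 0.2669, 0.0927], 0.62), ([0.7407, -0.2847, -0.0], 0.6)] [([0.5349, 0.2005, 0.1154], 0.75), ([0.5307, 0.0769, 0.0332], 0.32)]
```

The jaw is snug again (57.7 mm), and the lever is upright. Now the slow lock push, biased slightly toward the seat.

{"api": "servo_tool", "payload": {"increments": [0, 0, 3, 0, 0, 0, 0, 0, 2.5, 0, 0, 0, 0, 0, 1.3, 0, 0, 0, 0, 0, 0, 0, 0, 0, 0, 1, 0, 0, 0, 0, 0, 1, 0, 0, 0, 0, 0, 0.7, 0, 0, 0, 0, 0, 0, 0, 0, 0, 0]}}

```text
time: 60.0
tcp_pos: [0.5078, 0.2028, 0.1039]
ee_rot: [[0.054, 0.999, 0.002], [0.999, -0.054, 0.001], [0.001, 0.001, -1.0]]
ft_force: [0.3, 0.0, -0.6]
finger_gap: -0.0005
```

{"api": "servo_tool", "payload": {"increments": [-0.03, 0.5, 0, 0, 0, 0, -0.03, 0.5, 0, 0, 0, 0, -0.03, 0.5, 0, 0, 0, 0, -0.03, 0.5, 0, 0, 0, 0, -0.03, 0.5, 0, 0, 0, 0, -0.03, 0.5, 0, 0, 0, 0, 0, 0.5, 0.1, 0, 0, 0, 0, 0.5, 0.1, 0, 0, 0, 0, 0.5, 0.1, 0, 0, 0, 0, 0.5, 0.1, 0, 0, 0, 0, 0.4, 0, 0, 0, 0, 0, 0, 0, 0, 0, 0]}}

```text
time: 61.2
tcp_pos: [0.5604, 0.1981, 0.0992]
ee_rot: [[0.052, 0.999, -0.0], [0.999, -0.052, -0.0], [-0.0, -0.0, -1.0]]
ft_force: [-1.6, -0.1, -0.4]
finger_gap: -0.0
```

```bash
python3 -c "
from h import *
st(); print(knobshift(save('scene','s12')[:,:,::-1]))
for c in ('top','scene'):
    ctrl.snapshot(c); print(marks('jaw_knob',c),marks('lever_knob',c))"
```

```text
61.2 [0.5604 0.1981 0.0992] [[0.052, 0.999, -0.0], [0.999, -0.052, -0.0], [-0.0, -0.0, -1.0]] F [-1.6 -0.1 -0.4] gap -0.0 q [-0.02  0.66 -0.64  1.8   0.51  0.85 -0.95]
[(0.992, [-0.0033, -0.0577]), (0.993, [-0.0033, -0.0577]), (0.96, [-0.0033, -0.0577])]
[([0.7445, -0.1468, -0.0006], 0.45)] []
[([0.5434, 0.2656, 0.0923], 0.77)] [([0.5827, 0.1982, 0.1019], 0.65)]
```

{"api": "servo_tool", "payload": {"increments": [0, 0.4, 0, 0, 0, 0, 0, 0.4, 0.05, 0, 0, 0, 0, 0.4, 0.05, 0, 0, 0, 0, 0, 0, 0, 0, 0]}}

```text
time: 61.95
tcp_pos: [0.5723, 0.1977, 0.0983]
ee_rot: [[0.052, 0.999, 0.0], [0.999, -0.052, 0.0], [0.0, 0.0, -1.0]]
ft_force: [-1.6, -0.4, 0.7]
finger_gap: -0.0003
```

{"api": "servo_tool", "payload": {"increments": [0, 0.3, 0, 0, 0, 0, 0, 0.3, 0, 0, 0, 0, 0, 0, 0, 0, 0, 0]}}

```text
time: 62.25
tcp_pos: [0.5772, 0.1972, 0.0979]
ee_rot: [[0.052, 0.999, -0.002], [0.999, -0.052, -0.0], [-0.001, -0.002, -1.0]]
ft_force: [-4.7, 0.3, -1.2]
finger_gap: -0.0001
```

{"api": "servo_tool", "payload": {"increments": [0, 0.3, 0, 0, 0, 0, 0, 0, 0, 0, 0, 0]}}

```text
time: 62.45
tcp_pos: [0.5805, 0.1972, 0.0982]
ee_rot: [[0.052, 0.999, -0.001], [0.999, -0.052, -0.0], [-0.0, -0.001, -1.0]]
ft_force: [-4.8, -0.3, 0.2]
finger_gap: 0.0001
```

{"api": "servo_tool", "payload": {"increments": [0, 0.3, 0, 0, 0, 0, 0, 0, 0, 0, 0, 0]}}

```text
time: 62.65
tcp_pos: [0.5817, 0.1972, 0.098]
ee_rot: [[0.051, 0.999, -0.004], [0.999, -0.051, -0.001], [-0.001, -0.004, -1.0]]
ft_force: [-10.7, 0.0, 3.5]
finger_gap: -0.0002
```

```bash
python3 -c "
from h import *
st(); print(knobshift(save('scene','s13')[:,:,::-1]))
for c in ('top','scene'):
    ctrl.snapshot(c); print(marks('lever_knob',c))"
```

```text
62.65 [0.5817 0.1972 0.098 ] [[0.051, 0.999, -0.004], [0.999, -0.051, -0.001], [-0.001, -0.004, -1.0]] F [-10.7   0.    3.5] gap -0.0002 q [-0.01  0.69 -0.64  1.74  0.51  0.89 -0.93]
[(0.993, [-0.0033, -0.0577]), (0.993, [-0.0033, -0.0577]), (0.961, [-0.0033, -0.0577])]
[]
[]
```

{"api": "servo_tool", "payload": {"increments": [0, 0.3, 0, 0, 0, 0, 0, 0, 0, 0, 0, 0]}}

```text
time: 63.1
tcp_pos: [0.5823, 0.1972, 0.0977]
ee_rot: [[0.05, 0.999, -0.008], [0.999, -0.05, -0.002], [-0.002, -0.008, -1.0]]
ft_force: [-19.0, -0.5, 7.3]
finger_gap: -0.0
```

{"api": "servo_tool", "payload": {"increments": [0, -1.5, -0.5, 0, 0, 0, 0, 0, -3, 0, 0, 0, 0, 0, -4, 0, 0, 0, 0, -4, -2, 0, 0, 0, 0, -4, 0, 0, 0, 0, 2, -4, 0, 0, 0, 0, 0, 0, 0, 0, 0, 0, 0, 0, 0, 0, 0, 0]}}

```text
time: 63.9
tcp_pos: [0.4537, 0.2245, 0.1943]
ee_rot: [[0.05, 0.999, 0.003], [0.999, -0.05, 0.001], [0.001, 0.003, -1.0]]
ft_force: [-0.7, -0.5, -0.7]
finger_gap: 0.0
```

```bash
python3 -c "
from h import *
st(); im=save('scene','s14');print(knobshift(im[:,:,::-1]))
for t in ('lever_knob','jaw_knob','bowl1'):
  for c in ('top','scene'): 
    if t=='lever_knob': ctrl.snapshot(c)
    print(t,marks(t,c))
cv2.imwrite('pics/c9.png',cv2.resize(im[150:310,150:470,::-1],None,fx=2.5,fy=2.5,interpolation=cv2.INTER_CUBIC))"
```

```text
63.9 [0.4537 0.2245 0.1943] [[0.05, 0.999, 0.003], [0.999, -0.05, 0.001], [0.001, 0.003, -1.0]] F [-0.7 -0.5 -0.7] gap 0.0 q [-0.03  0.44 -0.74  1.91  0.37  0.93 -1.  ]
[(0.993, [-0.0033, -0.0577]), (0.994, [-0.0033, -0.0577]), (0.961, [-0.0033, -0.0577])]
lever_knob [([0.5938, 0.1993, 0.0914], 0.74)]
lever_knob [([0.5966, 0.1975, 0.0899], 0.46)]
jaw_knob [([0.5322, -0.2697, 0.0018], 0.72), ([0.5407, 0.2663, 0.0896], 0.67), ([0.4957, 0.522, -0.0021], 0.57)]
jaw_knob [([0.5414, 0.2661, 0.0937], 0.93)]
bowl1 [([0.5211, -0.0809, 0.0061], 0.83), ([0.6208, -0.0793, -0.0028], 0.72), ([0.533, 0.0764, 0.0563], 0.68), ([0.5277, 0.0715, 0.0119], 0.42), ([0.5281, 0.0733, 0.0358], 0.41)]
bowl1 [([0.5253, -0.078, -0.0021], 0.9), ([0.625, -0.0786, -0.0034], 0.8), ([0.532, 0.0765, 0.0075], 0.68), ([0.5296, 0.0762, 0.0341], 0.65)]
```

View pics/c9.png

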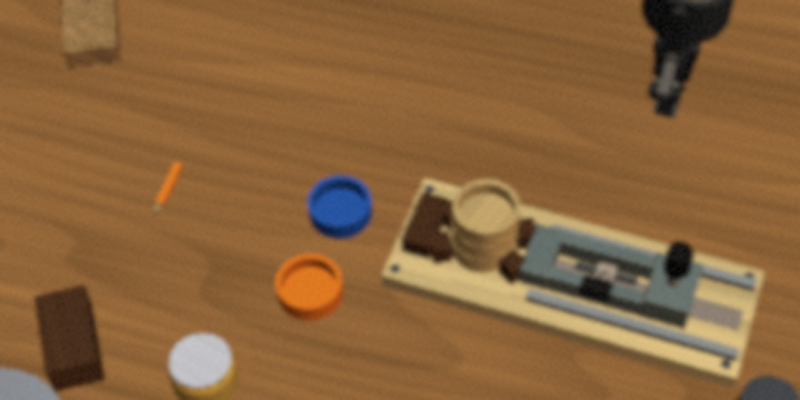

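```bash
python3 -c "
from h import *
ctrl.job_done()"
```

```text
the job is handed in; nothing more can be done
```

The job is handed in, and all three pale bowls found on the bench are stacked in the seat of the locked clamp. In order, I freed the cam lever, drew the jaw to its stop, nested the bowls, slid the jaw against the bottom bowl and flipped the lever back.

**One slip, mended:** my first locking flip pressed down with about 34 N and let the jaw creep back about 3 mm. I raised the lever to upright, pushed the jaw snug again with 14 N and locked it slowly.

**Last checks:**
- **Bowls:** their undersides read about 0.01, 0.035 and 0.056 m, against 0.010, 0.034 and 0.058 expected, and the stack looks straight. The last scene-camera reading missed the top bowl; the top camera and the picture both show it.
- **Jaw:** it came in 57.7 mm from its stop, so it reads about 0.017, and it did not move during the final lock.
- **Lever:** the grip is at about (0.595, 0.198, 0.091), which is the fully locked position, and I pushed it against its stop with 19 N.
- **Everything else:** the pencil, the blue and orange bowls and the other bystanders in the last picture look untouched, and the gripper stands clear. The gouge and the screwdriver were outside that picture.

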